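Lock out the settling table, clamp and fill the packing tray, then set it to run

ROBOT

A 6-joint arm with a two-finger parallel gripper is mounted at the origin on the work surface. World frame = base frame: x ahead of the robot, y to its left, z up, the work surface at z = 0. Lengths are in m, angles in rad, forces in N, time in s.
With the tool pointing down it reaches from about 0.375 to 0.975 m from the base axis. Payload 3.8 kg.
Tool frame: the origin (TCP) lies midway between the tips of the shut fingers; the grasp point (between the pads) lies 19 mm behind it; y points along the fingers, z is the direction in which the jaws open and shut, and the axes are right-handed (so a half turn about y gives the same grasp; the last joint's range is limited). The gripper opens to 88 mm and grips with 3 to 60 N. Pads are 18 mm wide; open, the fingers measure 123 mm over their backs; the gripper's body (75 mm by 187 mm) begins 45 mm behind the grasp point.
Start: joints at [-1.312, 0.264, 1.604, -0, 1.274, -0.037], TCP at [0.197, -0.646, 0.239] pointing down, gripper open.
Joint ranges: [-2.63, 2.63], [-0.94, 2.18], [0.31, 2.57], [-1.31, 4.45], [0, 2.66], [-2.55, 2.55]. Speed limits (rad/s): [2.57, 2.57, 3.14, 3.14, 3.14, 3.14].

INTERFACE

Orientations are given as [roll, pitch, yaw] about the fixed x, y, z axes, in that order (R = Rz(yaw) Ry(pitch) Rx(roll)).
In Python, from station import robot, read_camera, camera_info gives the robot as it stands. The module is installed in compiled form; this text tells all that it offers.
- The arm moves only by the tool play_rows, never from a script. Its argument "targets" is a list of rows, each an object of numbers: "fingers": the finger opening in cm, from 0 to 8.81; "tx", "ty", "tz": the shift along the world's x, y, z in cm; "ax", "ay", "az": the turn, a rotation vector about the world's x, y, z in rad. A call has 1 to 12 rows; each row is the pose to reach, as a shift and turn from the pose commanded when the call began; what a row does not reach only later rows make up. A row lasts 1/8 s, in which the tool goes at most 62.5 mm and 10.7 degrees, less where a joint would pass 70% of its speed; a pose out of reach is approached as far as the arm can. A call with a gripper value outside its range is refused whole. The fingers move at their own pace and stop on an object; "newtons" is the grip in N (left out, the last holds). Time passes only in rows, so rows that repeat a pose let the fingers close. It gives the time, the measured TCP pose, the force and the opening at its end, in the units of the state.
- robot.observe(): the state, without advancing time (a new reading comes with each control period).
- read_camera(name): name is "side" or "top"; returns the picture (400x640x3 uint8, red, green, blue); there is no depth.
- camera_info(name): a dict with "fx", "fy", "cx", "cy" (pixels), "cam_to_world" (4x4, takes a point from camera to world coordinates). Camera axes: x right, y up, looking along -z (the intrinsics and any distortion apply to the point x, -y, -z); pixel columns grow to the right and rows downward; lengths in m; the calibration is good to about 2 mm. A picture is of the moment at which its call begins. camera_info takes no time and is no camera call.
- robot.hand_in(): hands the job in, once; it reports no verdict.
The state is a dict: "t": time; "q": joint angles; "qd": joint speeds; "tau": joint torques, N m; "tool_pos": TCP position; "ee_rot": TCP orientation; "wrist_force": force on the tool from outside, world axes, zero at the start; "ft_torque": the same for the moment, N m; "gripper_width": finger opening in m.
Only numpy, scipy, OpenCV 4.12 (cv2) and the standard library are available. Lean on these libraries where they do the work, as an engineer would, in place of code of your own. Each camera call takes 0.05 s, during which the arm holds its last target.

TASK

Before the tray goes anywhere near the settling table, pull up the sprung selector knob, turn it to the three-dot mark (locked out) and let it drop fully home. With it still locked out, set the plywood tray flat between the steel lips of the table, turn the eccentric clamp round nearly to its stop so that its lobe presses the tray firmly against the rubber pad, and stand every steel shaker upright in a tray pocket of its own, in whichever order suits you. Only when all this is done, pull the selector up again and bring it round to the one-dot mark (run), dropped fully home, leaving the other things on the bench where they are.

Things in the scene. Friction and masses are not known exactly. Their poses are not given: they have to be found in the camera images.
- pod: Selector pod: grey box 104 x 104 x 45 mm, fixed, origin at the centre of its underside. On its vertical centre axis a black knob, around it three marks: one dot (RUN) along the pod's +x axis, two dots (STAND-BY) 0.70 rad and three dots (LOCKED OUT) 1.40 rad counter-clockwise from it, seen from above.
- selector_grip (a point): Where to grip the selector knob: on its axis, 84 mm above the bench when down. An upright black bar 46 mm long (own x; white pointer line on the +x half), 16 mm wide (own y), 32 mm high (22 mm below this point to 10 mm above), on a round flange of 62 mm diameter. Rises and turns with the knob.
- selector (a joint): Pointer angle (rad), counter-clockwise from above: 0 one dot, 0.70 two dots (starts here), 1.40 three dots; stops at -0.05 and 1.45. A lug under the flange sits in a notch at each mark, so it turns only when pulled up more than 7 mm (10 to 13 is right). Released within 0.1 rad of a mark it drops in; between marks it rests on top, not engaged.
- selector_lift (a joint): How far the selector knob is pulled up (m): 0 fully down in a notch, 0.014 at its upper stop; about 0.006 to 0.007 when its lug rests on top between notches. A spring pulls it down with 4.5 N at 0 and about 8 N at 0.012.
- nest (a point): Centre of the tray's place on the settling table's deck (50 mm above the bench, fixed; deck x -113 to 113, y -157 to 109 mm from here). Steel lips 18 mm high at x = -81 and 81 mm; sprung rubber pad at +y, eccentric clamp at -y, lobe backed off to y = -91 to -88 mm. Set the tray down square to this frame, centre about x = 0, y = -9 mm (3 mm room either side); clamped, it ends at y = 0.
- pad: Black rubber pad on the settling table, 120 mm long, 24 mm high, origin at its centre; its face towards the nest is at y = 70 mm of the nest's frame. Sprung: gives way to the nest's +y by up to 8 mm at 3 N per mm.
- cam_grip (a point): Where to grip the eccentric clamp's knob: on its vertical axis (x = 0, y = -115 mm of the nest), 64 mm above the deck. An upright black bar 46 mm long (own x; white line on the +x half), 16 mm wide (own y), 34 mm high (24 mm below this point to 10 mm above). Under it, 5 to 27 mm above the deck, a steel disc of 24 mm radius, its centre 16 mm off the axis towards own +x (the lobe).
- cam (a joint): Clamp angle (rad), counter-clockwise from above. At 0 (starts 0 to 0.15) the lobe points along the nest's +x, backed off; as the angle grows it swings to +y and pushes the tray against the sprung pad. It begins to squeeze at about 0.8 and presses with 11 N at 1.2 and some 15 N at the stop, 1.56: anything past 1.3 holds well. Stiff (0.09 Nm), stays where it is left.
- tray_mid (a point): Plywood tray 150 x 150 mm, walls 38 mm high, 0.3 to 0.55 kg, flat on the bench at first; point on its centre line 32 mm above its underside. Pockets 2 x 2: centres x = +-36, y = +-38 mm from here, each 66 (x) by 62 mm (y), floor 5 mm above the underside. Mid-tray on the 14 mm divider along x a grip tab 44 mm long (x), 14 mm thick (y), top 32 mm above this point: pinch it across y.
- shaker1_mid (a point): Polished steel table shaker, 78 mm high, standing upright; this point is on its axis 39 mm above its underside. Round body 46 mm in diameter up to 42 mm height, above it a round cap 24 mm in diameter to the top: grip the cap about 65 mm above the underside. About 0.16 kg. Two to four of the shakers are present (None: absent).
- shaker2_mid (a point): Polished steel table shaker, 78 mm high, standing upright; this point is on its axis 39 mm above its underside. Round body 46 mm in diameter up to 42 mm height, above it a round cap 24 mm in diameter to the top: grip the cap about 65 mm above the underside. About 0.16 kg. Two to four of the shakers are present (None: absent).
- shaker3_mid (a point): Polished steel table shaker, 78 mm high, standing upright; this point is on its axis 39 mm above its underside. Round body 46 mm in diameter up to 42 mm height, above it a round cap 24 mm in diameter to the top: grip the cap about 65 mm above the underside. About 0.16 kg. Two to four of the shakers are present (None: absent).
- shaker4_mid (a point): Polished steel table shaker, 78 mm high, standing upright; this point is on its axis 39 mm above its underside. Round body 46 mm in diameter up to 42 mm height, above it a round cap 24 mm in diameter to the top: grip the cap about 65 mm above the underside. About 0.16 kg. Two to four of the shakers are present (None: absent).
- tape_roll: Cardboard ring 90 mm across, 48 mm high, lying flat; origin at its underside. Not part of the job.
- carton_small: Closed carton 90 x 140 x 60 mm, origin at its underside. Not part of the job.
- tub: White plastic jar 60 mm across, 85 mm high, origin at its underside. Not part of the job.
Mind the look-alikes: they are no part of the job. What is shaped like the part that bears shaker4_mid but green, pink or turquoise is not meant.

How it is judged:
On the way, in this order (a step that is already met when the one before it is completed fails the run):
1. selector dropped home at three dots (locked out) while the tray is still away from the settling table (value of joint selector between 1.3 and 1.5 rad and value of joint selector_lift below 0.003 m and horizontal distance between tray_mid and nest above 0.1 m), for 0.2 s.
2. with the selector still locked out: tray clamped in the nest and every shaker upright in the tray (value of joint selector between 1.3 and 1.5 rad and value of joint selector_lift below 0.003 m and contact force between cam and tray above 5 N and x of tray_mid in the frame of nest between -0.012 and 0.012 m and y of tray_mid in the frame of nest between -0.006 and 0.006 m and z of tray_mid in the frame of nest below 0.038 m and x of shaker1_mid in the frame of tray_mid between -0.06 and 0.06 m and y of shaker1_mid in the frame of tray_mid between -0.06 and 0.06 m and z of shaker1_mid in the frame of tray_mid between 0.006 and 0.018 m and angle between each of shaker1_mid, shaker2_mid, shaker3_mid, shaker4_mid's own z axis and vertical below 0.15 rad and linear speed of each of shaker1, shaker2, shaker3, shaker4 below 0.02 m/s and x of shaker2_mid in the frame of tray_mid between -0.06 and 0.06 m and y of shaker2_mid in the frame of tray_mid between -0.06 and 0.06 m and z of shaker2_mid in the frame of tray_mid between 0.006 and 0.018 m and x of shaker3_mid in the frame of tray_mid between -0.06 and 0.06 m and y of shaker3_mid in the frame of tray_mid between -0.06 and 0.06 m and z of shaker3_mid in the frame of tray_mid between 0.006 and 0.018 m and x of shaker4_mid in the frame of tray_mid between -0.06 and 0.06 m and y of shaker4_mid in the frame of tray_mid between -0.06 and 0.06 m and z of shaker4_mid in the frame of tray_mid between 0.006 and 0.018 m), for 0.2 s.
3. selector dropped home at one dot (run) (value of joint selector between -0.1 and 0.1 rad and value of joint selector_lift below 0.003 m), for 0.2 s.
At the end, for the whole second after the job is handed in: Selector at one dot within 0.1 rad and down (lift under 3 mm); tray on the deck within 12 mm (x) and 6 mm (y) of the nest centre, clamped with more than 5 N; every shaker present on a pocket floor (within 60 mm of the tray centre in x and y), tilted under 0.15 rad, at rest (all of step 3 and contact force between cam and tray above 5 N and x of tray_mid in the frame of nest between -0.012 and 0.012 m and y of tray_mid in the frame of nest between -0.006 and 0.006 m and z of tray_mid in the frame of nest below 0.038 m and x of shaker1_mid in the frame of tray_mid between -0.06 and 0.06 m and y of shaker1_mid in the frame of tray_mid between -0.06 and 0.06 m and z of shaker1_mid in the frame of tray_mid between 0.006 and 0.018 m and angle between each of shaker1_mid, shaker2_mid, shaker3_mid, shaker4_mid's own z axis and vertical below 0.15 rad and linear speed of each of shaker1, shaker2, shaker3, shaker4 below 0.02 m/s and x of shaker2_mid in the frame of tray_mid between -0.06 and 0.06 m and y of shaker2_mid in the frame of tray_mid between -0.06 and 0.06 m and z of shaker2_mid in the frame of tray_mid between 0.006 and 0.018 m and x of shaker3_mid in the frame of tray_mid between -0.06 and 0.06 m and y of shaker3_mid in the frame of tray_mid between -0.06 and 0.06 m and z of shaker3_mid in the frame of tray_mid between 0.006 and 0.018 m and x of shaker4_mid in the frame of tray_mid between -0.06 and 0.06 m and y of shaker4_mid in the frame of tray_mid between -0.06 and 0.06 m and z of shaker4_mid in the frame of tray_mid between 0.006 and 0.018 m); the robot touches nothing.
It fails at once if the tape roll is moved more than 40 mm (distance of tape_roll from where it was at the start of the episode above 0.04 m).
It fails at once if the carton small is moved more than 40 mm (distance of carton_small from where it was at the start of the episode above 0.04 m).
It fails at once if the tub is moved more than 40 mm (distance of tub from where it was at the start of the episode above 0.04 m).
Of shaker1, shaker2, shaker3, shaker4 only 2 to 4 are there at a start; the rules pass over those that are not, and their reading is None.
At some moment in a run one of shaker1, shaker2, shaker3, shaker4 may be knocked a few centimetres aside while the robot is not near it.
Once in a run the grip may slacken for a moment while it holds something.
It also fails if it takes over 210 s, if anything falls off the work surface, if the arm or the gripper's body presses on something with over 40 N, if the wrist force passes 120 N, or if a joint passes its speed limit or range.

## Working session

There is one attempt and no reset: what is moved stays moved. The work goes in short steps, Python scripts to look and compute and a tool call to move; the robot and the scene stay as the last step left them, time stands still between calls to the robot, and variables do not carry over. Pictures are saved under pics/ and viewed, and the job is handed in when it is done.

Besides the shell and the picture viewer there is one more tool, called after "Emit:" by a JSON object that holds its "op" and its "data", one argument or row to a line. play_rows: Moves the arm, as the interface text tells. Its arguments: {"type":"object","properties":{"targets":{"type":"array","items":{"type":"object","properties":{"fingers":{"type":"number"},"tx":{"type":"number"},"ty":{"type":"number"},"tz":{"type":"number"},"ax":{"type":"number"},"ay":{"type":"number"},"az":{"type":"number"}}}},"newtons":{"type":"number"}},"required":["targets"]}

```bash
mkdir -p pics; python3 - <<'E'
from station import robot, read_camera, camera_info
import cv2,numpy as np
print(robot.observe())
for n in("side","top"):
    print(n,camera_info(n)); cv2.imwrite(f"pics/{n}0.png",read_camera(n)[:,:,::-1])
E
```

```text
{'t': 0.0, 'q': array([-1.31187691e+00,  2.64752486e-01,  1.60537997e+00, -2.57579576e-06,
        1.27366719e+00, -3.68788653e-02]), 'qd': array([ 4.93025667e-05, -8.28520557e-04, -6.02344942e-04,  3.01494579e-05,
       -7.85232616e-05, -1.15909196e-03]), 'tau': array([ 3.17601007e-04, -5.02108884e+01, -3.56876314e+01,  7.29797781e-02,
        2.94284010e-02, -1.55316748e-04]), 'tool_pos': array([ 0.19659503, -0.64499805,  0.23738521]), 'ee_rot': array([-1.57300192e+00,  7.89135003e-05, -2.84579370e+00]), 'wrist_force': array([-0.30574247,  0.09422371, -0.32420562]), 'ft_torque': array([0.0337579 , 0.02139424, 0.02317686]), 'gripper_width': 0.08808880060806853}
side {'fx': 384.1819611956658, 'fy': 384.1819611956658, 'cx': 319.33586688473815, 'cy': 186.11033664914018, 'cam_to_world': array([[-0.7282119 ,  0.5029153 , -0.46560029,  0.20314288],
       [-0.68530281, -0.52618476,  0.50347756,  0.43614524],
       [ 0.0082148 ,  0.68571554,  0.72782327,  0.73025349],
       [ 0.        ,  0.        ,  0.        ,  1.        ]])}
top {'fx': 384.5626571790417, 'fy': 384.5626571790417, 'cx': 321.11793626610813, 'cy': 202.5310136983916, 'cam_to_world': array([[-0.02509706,  0.99774975, -0.06217379,  0.55663485],
       [-0.9996785 , -0.02482372,  0.00516502,  0.01267359],
       [ 0.00361001,  0.06228343,  0.99805197,  1.01081572],
       [ 0.        ,  0.        ,  0.        ,  1.        ]])}
```

View pics/top0.png

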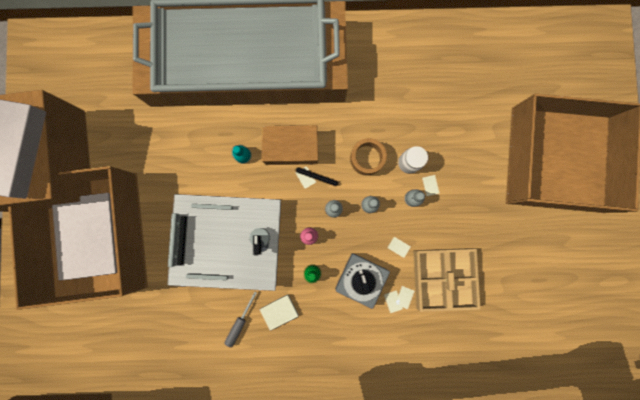

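View pics/side0.png

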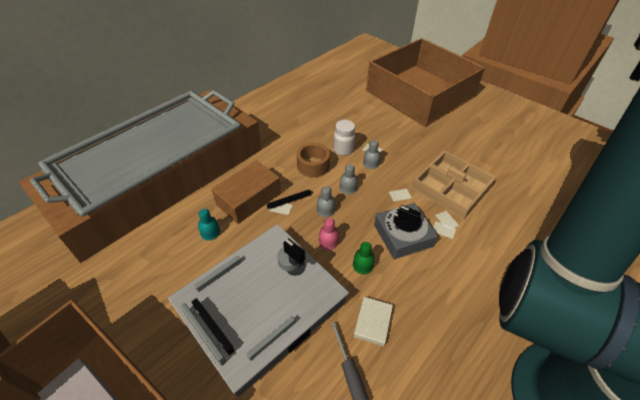

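The top view shows three grey shakers at about (334,208), (371,204) and (415,198). The look-alikes are teal (241,154), pink (309,236) and green (312,273). The pod is at (363,281), the tray at (448,279), the table at (225,243) and the tub at (415,159). I'll enlarge these next.

```bash
cat > h.py <<'E'
from station import robot, read_camera, camera_info
import cv2,numpy as np
def crop(n,x0,y0,x1,y1,s,name,im=None):
    if im is None: im=read_camera(n)
    c=cv2.resize(im[y0:y1,x0:x1,::-1],None,fx=s,fy=s,interpolation=cv2.INTER_CUBIC)
    st=10
    for x in range((x0+st-1)//st*st,x1,st): cv2.line(c,((x-x0)*s,0),((x-x0)*s,5 if x%50 else 14),(0,0,255),1); 
    for y in range((y0+st-1)//st*st,y1,st): cv2.line(c,(0,(y-y0)*s),(5 if y%50 else 14,(y-y0)*s),(0,0,255),1)
    cv2.imwrite(f"pics/{name}.png",c)
def px2w(n,u,v,z):
    i=camera_info(n);T=i["cam_to_world"]
    d=T[:3,:3]@np.array([(u-i["cx"])/i["fx"],-(v-i["cy"])/i["fy"],-1]);o=T[:3,3]
    return o+d*(z-o[2])/d[2]
def w2px(n,p):
    i=camera_info(n);T=i["cam_to_world"]
    q=T[:3,:3].T@(np.array(p)-T[:3,3]);return i["cx"]+i["fx"]*q[0]/-q[2], i["cy"]-i["fy"]*q[1]/-q[2]
E
python3 - <<'E'
from h import *
t=cv2.imread("pics/top0.png")[:,:,::-1]; s=cv2.imread("pics/side0.png")[:,:,::-1]
crop("top",320,240,490,320,4,"a1",t)
crop("top",160,185,330,300,4,"a2",t)
crop("top",320,180,440,220,6,"a3",t)
crop("side",300,130,500,270,4,"a4",s)
crop("side",160,200,360,400,4,"a5",s) if 0 else crop("side",165,215,355,395,3,"a5",s)
E
```

```text
(no output)
```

View pics/a1.png

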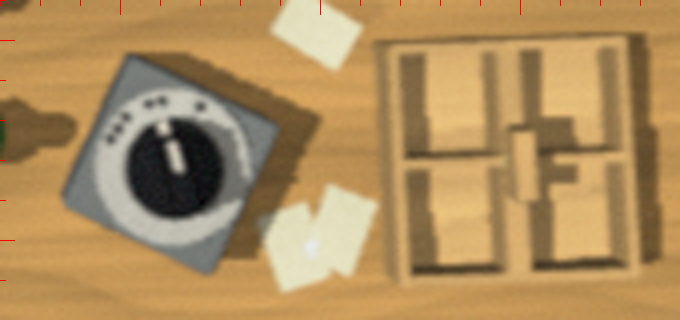

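View pics/a2.png

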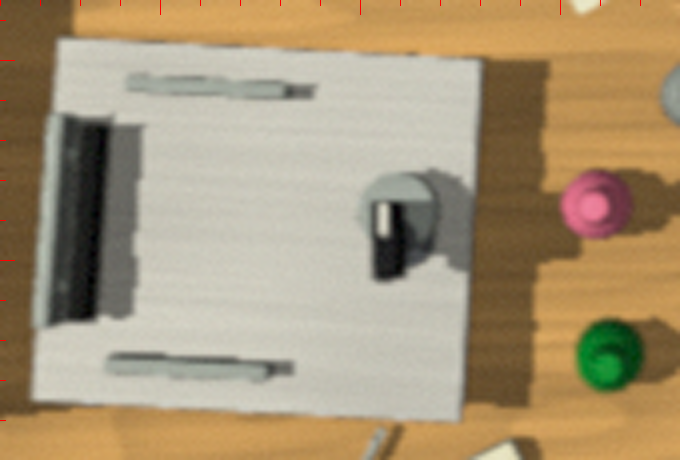

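View pics/a3.png

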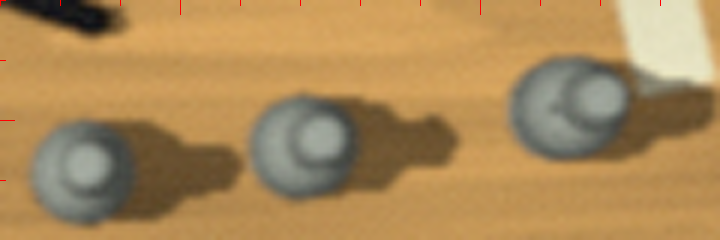

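View pics/a4.png

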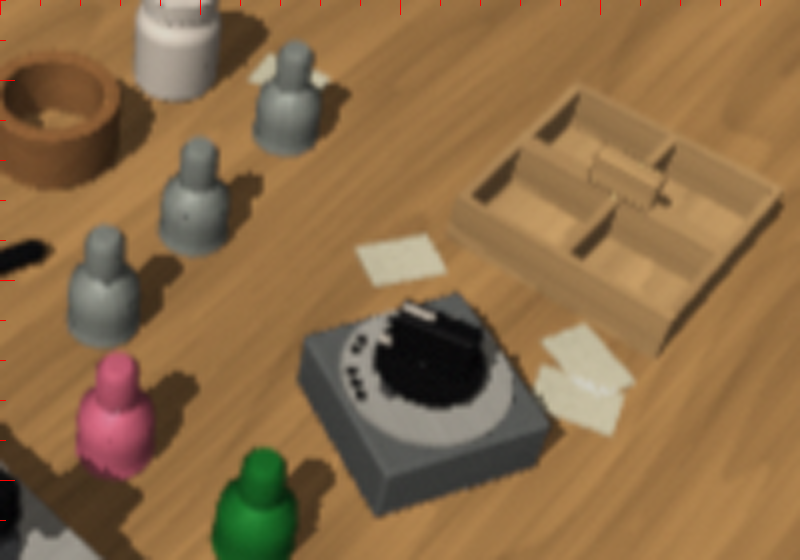

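View pics/a5.png

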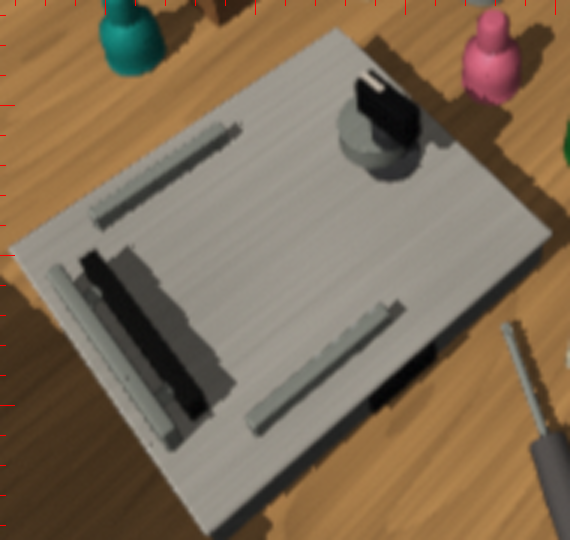

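```bash
cat > fit.py <<'E'
from h import *
from scipy.optimize import least_squares
def T2(p,m): # p=(x,y,yaw)
    c,s=np.cos(p[2]),np.sin(p[2]); m=np.atleast_2d(m)
    return np.c_[p[0]+c*m[:,0]-s*m[:,1],p[1]+s*m[:,0]+c*m[:,1],m[:,2]]
def fit(obs,p0): # obs list (cam,u,v,mx,my,z)
    def r(p): return np.concatenate([np.array(w2px(c,T2(p,[a,b,z])[0]))-[u,v] for c,u,v,a,b,z in obs])
    s=least_squares(r,p0,loss='soft_l1'); print(np.round(s.x,4),"res",np.round(r(s.x).reshape(-1,2),1).tolist()); return s.x
def cp(x,y,s,x0,y0): return ((x+.5)/s-.5+x0,(y+.5)/s-.5+y0)
E
python3 - <<'E'
from fit import *
A=lambda x,y:cp(x,y,4,320,240); S=lambda x,y:cp(x,y,4,300,130)
B=lambda x,y:cp(x,y,4,160,185); S5=lambda x,y:cp(x,y,3,165,215)
h=.052
# pod: three dots... pod +x (one dot) at a1 (200,106), 2 dots (155,102), 3 dots (118,126)
ob=[("top",*A(*p),*m,.045) for p,m in [((130,53),(h,h)),((278,127),(h,-h)),((213,275),(-h,-h)),((62,198),(-h,h))]]
ob+=[("side",*S(*p),*m,.045) for p,m in [((305,340),(h,h)),((458,293),(h,-h)),((549,420),(-h,-h)),((378,478),(-h,h))]]
print("try pod"); pod=fit(ob,[.33,-.1,-.4])
for a in (0,.7,1.4): print(a,w2px("top",T2(pod,[.04*np.cos(a),.04*np.sin(a),.045])[0]))
print([A(*p) for p in((200,106),(155,102),(118,126))])
# nest: deck corners z=.05
ob=[("top",*B(*p),*m,.05) for p,m in [((57,38),(.113,.109)),((483,59),(.113,-.157)),((462,420),(-.113,-.157)),((32,401),(-.113,.109))]]
ob+=[("side",*S5(*p),*m,.05) for p,m in [((10,250),(.113,.109)),((337,28),(.113,-.157)),((551,234),(-.113,-.157)),((210,533),(-.113,.109))]]
nest=fit(ob,[.45,.25,0])
hh=.075
ob=[("side",*S(*p),*m,.038) for p,m in [((452,203),(hh,hh)),((580,87),(hh,-hh)),((782,198),(-hh,-hh)),((660,338),(-hh,hh))]]
ob+=[("top",*A(*p),*m,.038) for p,m in [((385,42),(hh,hh)),((643,33),(hh,-hh)),((640,275),(-hh,-hh)),((400,283),(-hh,hh))]]
tray=fit(ob,[.33,-.32,0.1])
np.savez("poses.npz",pod=pod,nest=nest,tray=tray)
C=lambda x,y:cp(x,y,6,320,180)
for tp,sd in [((90,167),(105,232)),((323,139),(200,147)),((600,100),(295,50))]:
    sd=(sd[0],sd[1])
    sh=fit([("top",*C(*tp),0,0,.078),("side",*S(*sd),0,0,.076)],[.5,-.05,0]); print(px2w("top",*C(*tp),.078)[:2])
E
```

```text
try pod
[ 0.4211 -0.0877 -0.4766] res [[-0.5, -0.9], [0.1, -1.0], [-1.5, 0.1], [-1.6, 0.8], [-0.9, -2.0], [0.8, -1.3], [1.4, 0.8], [1.7, -0.7]]
0 (np.float64(368.34046754573114), np.float64(265.5197058870788))
0.7 (np.float64(357.3864027290515), np.float64(264.3993338432135))
1.4 (np.float64(348.32232995628715), np.float64(270.66103632096036))
[(369.625, 266.125), (358.375, 265.125), (349.125, 271.125)]
[ 0.5272  0.2763 -0.0727] res [[-0.5, -0.4], [-0.8, -0.6], [-0.6, 0.4], [-0.8, 0.0], [-0.2, -0.8], [0.7, -1.2], [2.0, -1.3], [0.3, 0.9]]
[ 4.173e-01 -3.022e-01 -1.000e-04] res [[0.9, -2.1], [-0.2, -1.5], [1.1, -2.2], [2.6, -4.3], [-0.3, -0.4], [-5.3, 0.3], [-1.6, 0.2], [-1.6, -0.2]]
[ 0.6047 -0.0239  0.    ] res [[-0.3, -1.1], [1.0, 0.5]]
[ 0.60204584 -0.02454989]
[ 0.6122 -0.1181  0.    ] res [[-0.5, -0.5], [0.8, -0.1]]
[ 0.61104855 -0.11926616]
[ 0.6257 -0.2314  0.    ] res [[-0.4, -0.7], [0.9, 0.1]]
[ 0.62410098 -0.23224139]
```

```bash
cat > ov.py <<'E'
from fit import *
def overlay(n,im,segs,x0,y0,x1,y1,s,name):
    c=cv2.resize(im[y0:y1,x0:x1,::-1],None,fx=s,fy=s,interpolation=cv2.INTER_CUBIC)
    f=lambda p:tuple(int(round(((w2px(n,p)[i])+.5-(x0,y0)[i])*s)) for i in(0,1))
    for a,b in segs: cv2.line(c,f(a),f(b),(0,0,255),1,cv2.LINE_AA)
    cv2.imwrite(f"pics/{name}.png",c)
def box(p,x0,x1,y0,y1,z):
    q=T2(p,[[x0,y0,z],[x1,y0,z],[x1,y1,z],[x0,y1,z]]);return [(q[i],q[(i+1)%4]) for i in range(4)]
def trays(p,b=0): return box(p,-.075,.075,-.075,.075,b+.038)+box(p,-.075,.075,-.075,.075,b)+box(p,-.022,.022,-.007,.007,b+.064)+sum([box(p,x-.033,x+.033,y-.031,y+.031,b+.005) for x in(-.036,.036) for y in(-.038,.038)],[])
def nests(p): return box(p,-.113,.113,-.157,.109,.05)+box(p,-.06,.06,.07,.07,.074)+box(p,-.023,.023,-.123,-.107,.124)
def pods(p,a=.7,l=0): return box(p,-.052,.052,-.052,.052,.045)+box((p[0],p[1],p[2]+a),-.023,.023,-.008,.008,.094+l)
E
python3 - <<'E'
from ov import *
t=cv2.imread("pics/top0.png")[:,:,::-1]; s=cv2.imread("pics/side0.png")[:,:,::-1]
d=np.load("poses.npz")
p=[.4173,-.3022,.05]
overlay("top",t,trays(p)+pods(d["pod"]),320,235,490,325,4,"o1")
overlay("side",s,trays(p)+pods(d["pod"]),365,140,505,260,5,"o2")
overlay("top",t,nests(d["nest"]),160,185,330,300,4,"o3")
E
```

```text
(no output)
```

View pics/o1.png

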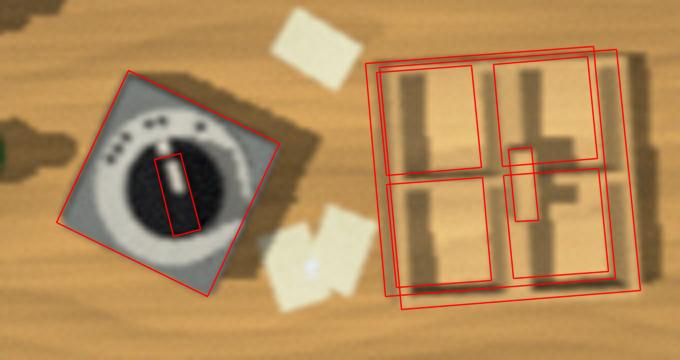

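View pics/o2.png

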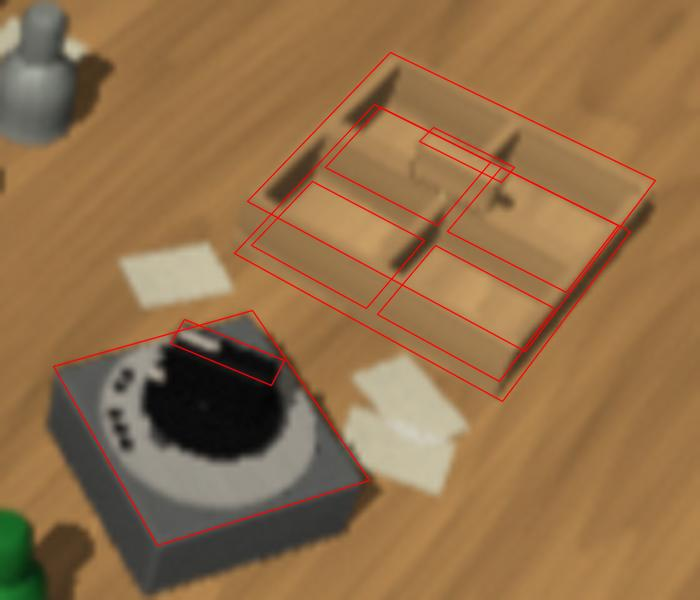

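View pics/o3.png

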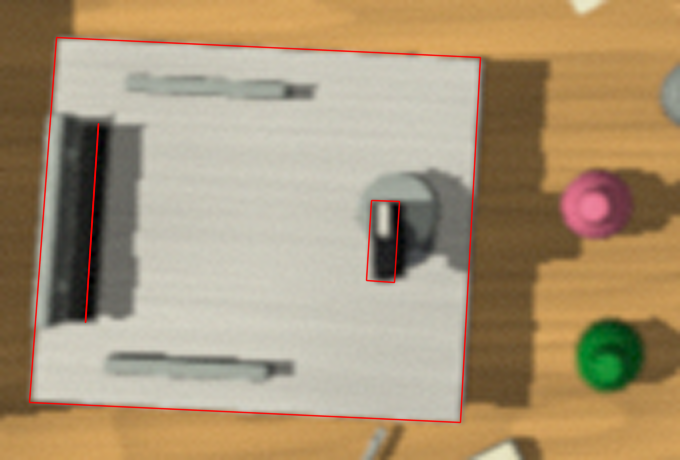

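```bash
python3 - <<'E'
from ov import *
t=cv2.imread("pics/top0.png")[:,:,::-1]; s=cv2.imread("pics/side0.png")[:,:,::-1]
d=np.load("poses.npz")
p=[.4195,-.304,.005]
overlay("top",t,trays(p),410,240,490,320,8,"o1")
overlay("side",s,trays(p),405,140,505,230,7,"o2")
E
```

```text
(no output)
```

View pics/o1.png

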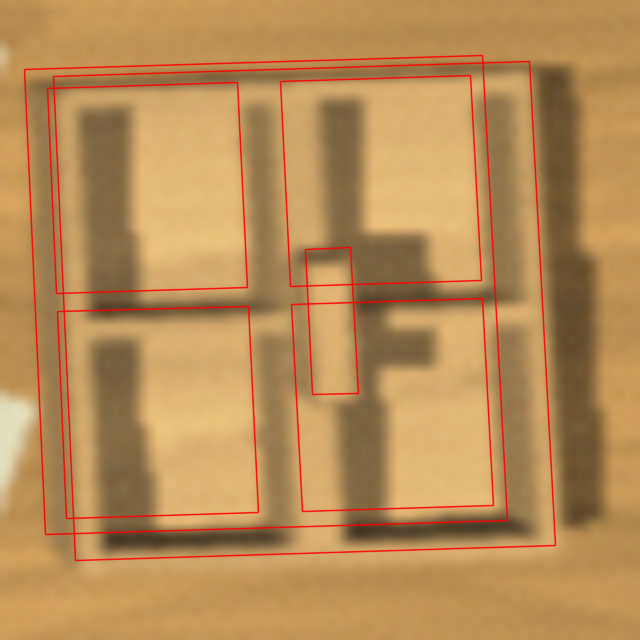

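View pics/o2.png

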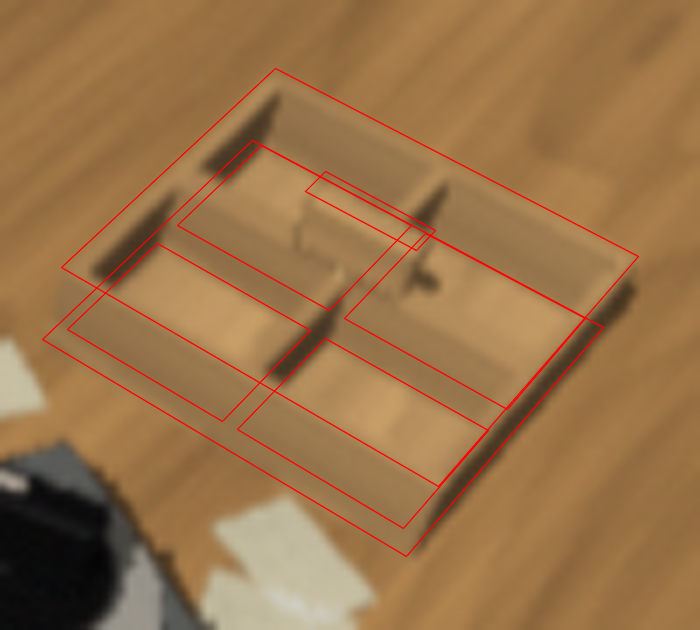

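Candidates for the first grip: the selector knob is at top (363,281) on the grey box with dots. The clamp knob at (258,240) sits on the table, so the selector is unambiguous. I'll move above it and check.

Emit:
{"op": "play_rows", "data": {
  "targets": [
    {"tx": 3.7,"ty": 5.6,"tz": 0,"fingers": 7},
    {"tx": 7.5,"ty": 11.1},
    {"tx": 11,"ty": 18},
    {"tx": 14,"ty": 24},
    {"tx": 16,"ty": 30},
    {"tx": 18.5,"ty": 36},
    {"tx": 20,"ty": 42},
    {"tx": 21.5,"ty": 48},
    {"tx": 22.4,"ty": 53},
    {"tx": 22.4,"ty": 55.7,"tz": -4,"az": -0.07},
    {"tx": 22.4,"ty": 55.7,"tz": -9,"az": -0.07},
    {"tx": 22.4,"ty": 55.7,"tz": -10,"az": -0.07}
  ]
}}

```text
schema error: expected keys fingers, tx, ty, tz, ax, ay, az
```

```bash
python3 - <<'E'
from ov import *
o=robot.observe();print(o["tool_pos"],o["ee_rot"],o["q"],o["t"])
p=o["tool_pos"];print(w2px("top",p),w2px("side",p))
crop("side",330,150,480,290,5,"b1");crop("top",300,220,420,320,6,"b2")
E
```

```text
[ 0.19659164 -0.64507972  0.2375339 ] [-1.57278340e+00  5.32821138e-05 -2.84576498e+00] [-1.31190387e+00  2.64671235e-01  1.60520603e+00 -2.10527085e-05
  1.27370307e+00 -3.69290938e-02] 0.1
(np.float64(660.214197673441), np.float64(402.30859146303385)) (np.float64(635.9629075842479), np.float64(88.87801006033948))
```

View pics/b1.png

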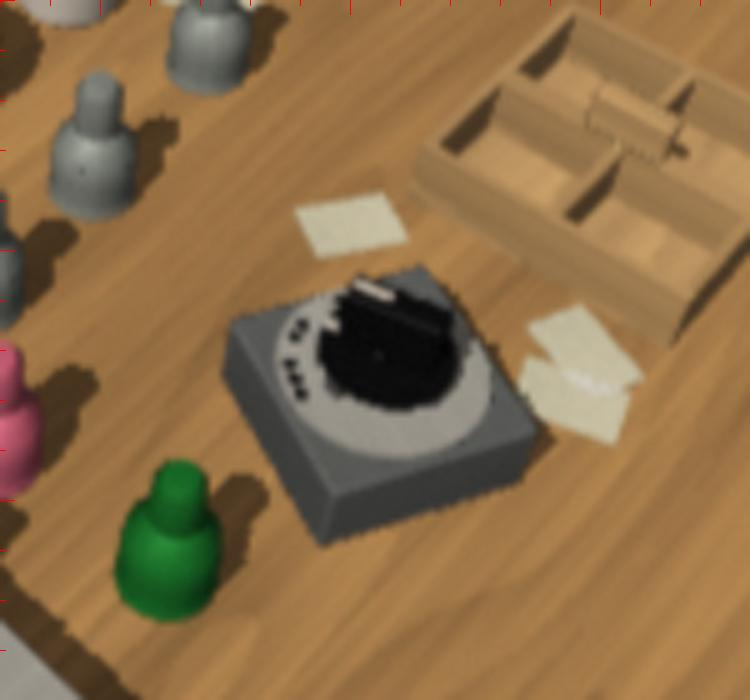

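View pics/b2.png

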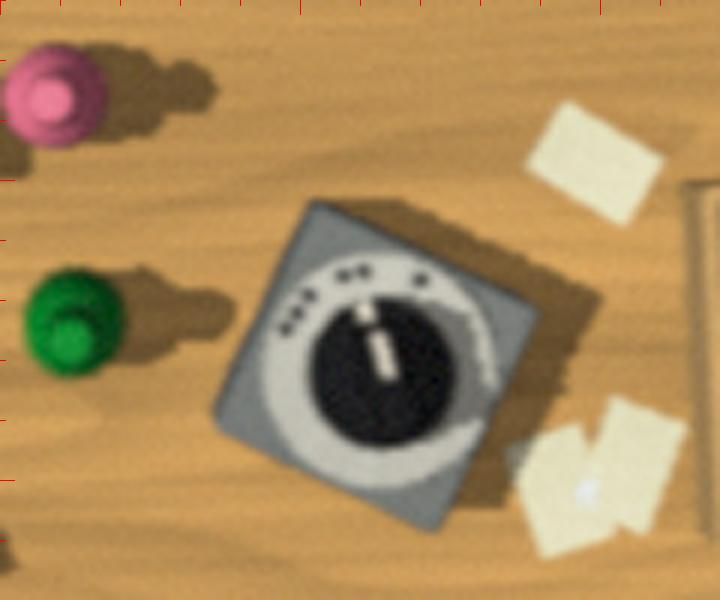

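Emit:
{"op": "play_rows", "data": {
  "newtons": 30,
  "targets": [
    {"tx": 3.7,"ty": 5.6,"tz": 0,"ax": 0,"ay": 0,"az": 0,"fingers": 7},
    {"tx": 7.5,"ty": 11,"tz": 0,"ax": 0,"ay": 0,"az": 0,"fingers": 7},
    {"tx": 11,"ty": 16,"tz": 0,"ax": 0,"ay": 0,"az": 0,"fingers": 7},
    {"tx": 13.5,"ty": 21.5,"tz": 0,"ax": 0,"ay": 0,"az": 0,"fingers": 7},
    {"tx": 16,"ty": 27,"tz": 0,"ax": 0,"ay": 0,"az": 0,"fingers": 7},
    {"tx": 18,"ty": 32.5,"tz": 0,"ax": 0,"ay": 0,"az": 0,"fingers": 7},
    {"tx": 20,"ty": 38,"tz": 0,"ax": 0,"ay": 0,"az": 0,"fingers": 7},
    {"tx": 21,"ty": 44,"tz": 0,"ax": 0,"ay": 0,"az": 0,"fingers": 7},
    {"tx": 22,"ty": 50,"tz": 0,"ax": 0,"ay": 0,"az": 0,"fingers": 7},
    {"tx": 22.4,"ty": 55.7,"tz": -4,"ax": 0,"ay": 0,"az": -0.07,"fingers": 7},
    {"tx": 22.4,"ty": 55.7,"tz": -10,"ax": 0,"ay": 0,"az": -0.07,"fingers": 7},
    {"tx": 22.4,"ty": 55.7,"tz": -10,"ax": 0,"ay": 0,"az": -0.07,"fingers": 7}
  ]
}}

```text
t: 1.7
tool_pos: [0.4162, -0.0866, 0.1344]
ee_rot: [-1.576, -0.01, -2.914]
wrist_force: [-1.2, -0.4, 1.0]
gripper_width: 0.0705
```

```bash
python3 - <<'E'
from ov import *
o=robot.observe();print(o["tool_pos"],o["ee_rot"],o["q"],o["t"])
p=o["tool_pos"];print(w2px("top",p),w2px("side",p))
crop("side",330,150,480,290,5,"b1");crop("top",300,220,420,320,6,"b2")
E
```

```text
[ 0.41619743 -0.08663715  0.13435902] [-1.57576032 -0.00951434 -2.9135312 ] [-2.63744182e-01 -1.19182899e-01  2.21611656e+00 -1.34548777e-04
  1.05538977e+00  1.07908126e+00] 1.7
(np.float64(365.33745861029735), np.float64(287.8484651002083)) (np.float64(414.99139014594596), np.float64(198.84328185387713))
```

View pics/b1.png

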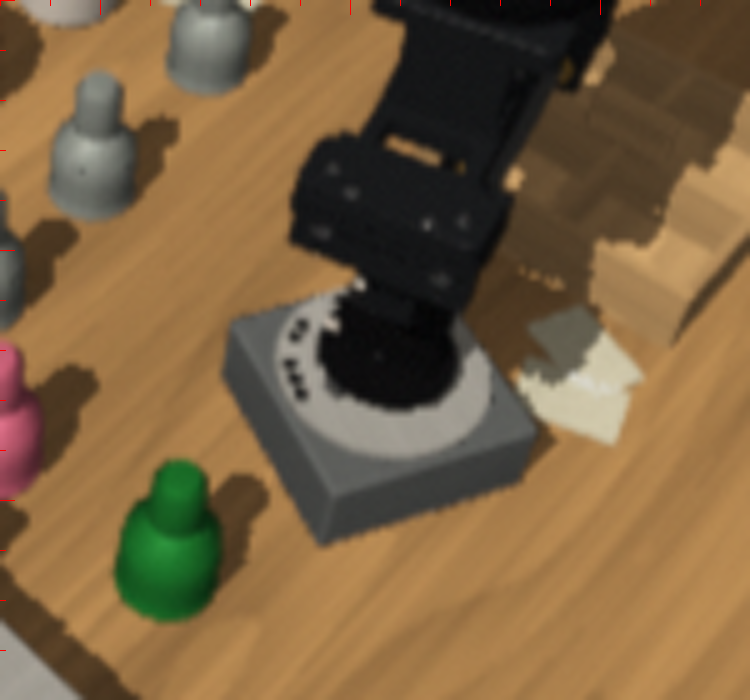

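View pics/b2.png

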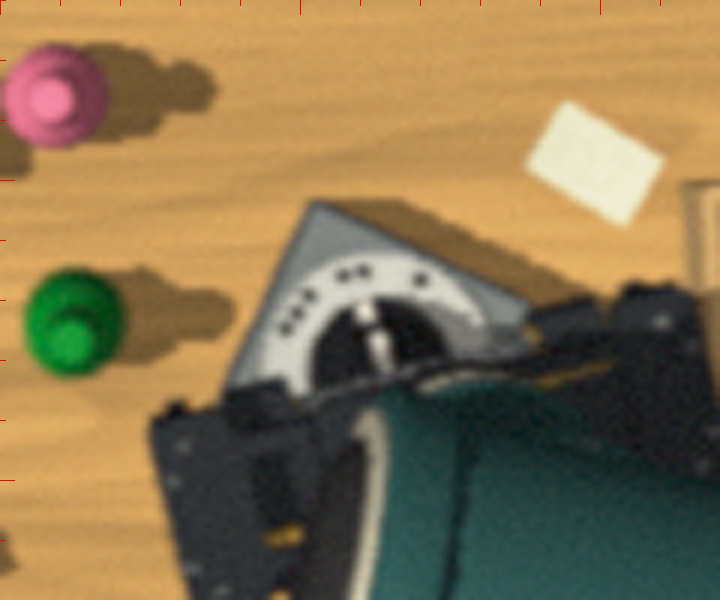

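Emit:
{"op": "play_rows", "data": {
  "targets": [
    {"tx": 0,"ty": 0,"tz": -2,"ax": 0,"ay": 0,"az": 0,"fingers": 5.5},
    {"tx": 0,"ty": 0,"tz": -4,"ax": 0,"ay": 0,"az": 0,"fingers": 5.5},
    {"tx": 0,"ty": 0,"tz": -5.5,"ax": 0,"ay": 0,"az": 0,"fingers": 5.5},
    {"tx": 0,"ty": 0,"tz": -7,"ax": 0,"ay": 0,"az": 0,"fingers": 5.5},
    {"tx": 0,"ty": 0,"tz": -7,"ax": 0,"ay": 0,"az": 0,"fingers": 5.5},
    {"tx": 0,"ty": 0,"tz": -7,"ax": 0,"ay": 0,"az": 0,"fingers": 5.5}
  ]
}}

```text
t: 2.55
tool_pos: [0.4212, -0.0889, 0.0692]
ee_rot: [-1.571, 0.001, -2.916]
wrist_force: [-0.2, -0.3, 0.4]
gripper_width: 0.0549
```

```bash
python3 - <<'E'
from ov import *
crop("side",330,150,480,290,5,"b3");crop("top",300,220,420,320,6,"b4")
E
```

```text
(no output)
```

View pics/b3.png

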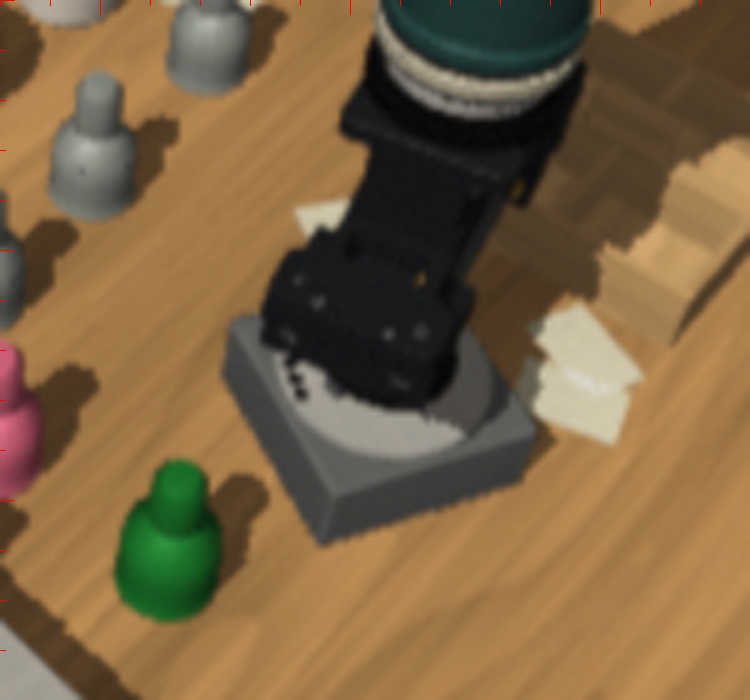

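Emit:
{"op": "play_rows", "data": {
  "newtons": 40,
  "targets": [
    {"tx": 0,"ty": 0,"tz": -0.1,"ax": 0,"ay": 0,"az": 0,"fingers": 3},
    {"tx": 0,"ty": 0,"tz": -0.1,"ax": 0,"ay": 0,"az": 0,"fingers": 1},
    {"tx": 0,"ty": 0,"tz": -0.1,"ax": 0,"ay": 0,"az": 0,"fingers": 1},
    {"tx": 0,"ty": 0,"tz": -0.1,"ax": 0,"ay": 0,"az": 0,"fingers": 1}
  ]
}}

```text
t: 3.15
tool_pos: [0.4208, -0.0886, 0.0677]
ee_rot: [-1.571, 0.0, -2.916]
wrist_force: [-0.3, 2.3, 1.3]
gripper_width: 0.017
```

Emit:
{"op": "play_rows", "data": {
  "targets": [
    {"tx": 0,"ty": 0.05,"tz": 0.6,"ax": 0,"ay": 0,"az": 0,"fingers": 1},
    {"tx": 0,"ty": 0.05,"tz": 1.2,"ax": 0,"ay": 0,"az": 0,"fingers": 1},
    {"tx": 0,"ty": 0.05,"tz": 1.2,"ax": 0,"ay": 0,"az": 0,"fingers": 1},
    {"tx": 0,"ty": 0.05,"tz": 1.2,"ax": 0,"ay": 0,"az": 0,"fingers": 1}
  ]
}}

```text
t: 3.65
tool_pos: [0.4206, -0.0881, 0.0794]
ee_rot: [-1.571, 0.0, -2.916]
wrist_force: [4.1, 0.0, -8.8]
gripper_width: 0.0157
```

Emit:
{"op": "play_rows", "data": {
  "targets": [
    {"tx": 0.05,"ty": 0,"tz": 0,"ax": 0,"ay": 0,"az": 0.1,"fingers": 1},
    {"tx": 0.05,"ty": 0,"tz": 0,"ax": 0,"ay": 0,"az": 0.2,"fingers": 1},
    {"tx": 0.05,"ty": 0,"tz": 0,"ax": 0,"ay": 0,"az": 0.3,"fingers": 1},
    {"tx": 0.05,"ty": 0,"tz": 0,"ax": 0,"ay": 0,"az": 0.4,"fingers": 1},
    {"tx": 0.05,"ty": 0,"tz": 0,"ax": 0,"ay": 0,"az": 0.5,"fingers": 1},
    {"tx": 0.05,"ty": 0,"tz": 0,"ax": 0,"ay": 0,"az": 0.6,"fingers": 1},
    {"tx": 0.05,"ty": 0,"tz": 0,"ax": 0,"ay": 0,"az": 0.7,"fingers": 1},
    {"tx": 0.05,"ty": 0,"tz": 0,"ax": 0,"ay": 0,"az": 0.7,"fingers": 1},
    {"tx": 0.05,"ty": 0,"tz": 0,"ax": 0,"ay": 0,"az": 0.7,"fingers": 1}
  ]
}}

```text
t: 4.78
tool_pos: [0.4205, -0.0879, 0.0792]
ee_rot: [-1.572, -0.0, -2.218]
wrist_force: [1.0, 0.9, -8.8]
gripper_width: 0.0157
```

```bash
python3 - <<'E'
from ov import *
o=robot.observe();print(o["ft_torque"],o["wrist_force"])
crop("side",330,150,480,290,5,"b5")
E
```

```text
[ 0.15763075 -0.35055389 -0.01946007] [ 1.01610236  0.88593298 -8.76602571]
```

View pics/b5.png

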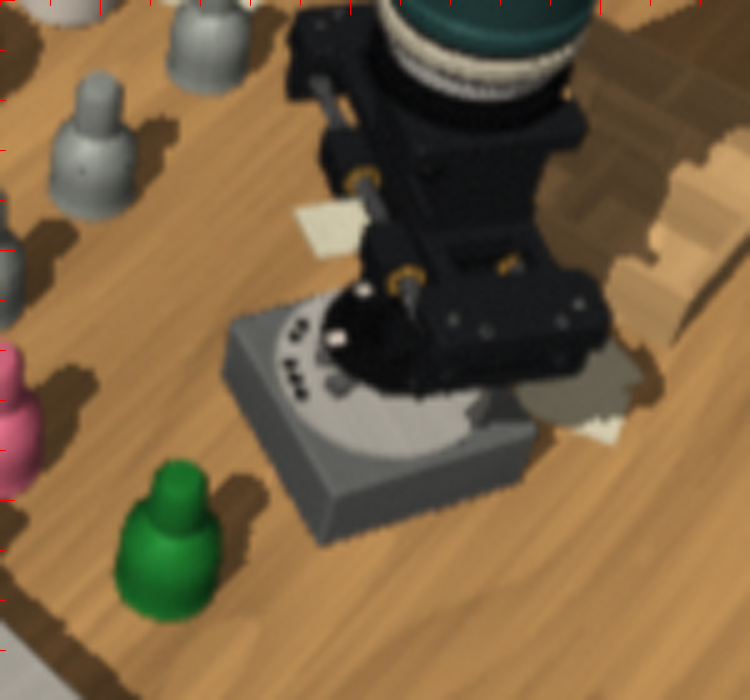

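Emit:
{"op": "play_rows", "data": {
  "targets": [
    {"tx": 0,"ty": 0,"tz": -0.4,"ax": 0,"ay": 0,"az": 0,"fingers": 1},
    {"tx": 0,"ty": 0,"tz": -0.8,"ax": 0,"ay": 0,"az": 0,"fingers": 1},
    {"tx": 0,"ty": 0,"tz": -1.2,"ax": 0,"ay": 0,"az": 0,"fingers": 1},
    {"tx": 0,"ty": 0,"tz": -1.2,"ax": 0,"ay": 0,"az": 0,"fingers": 1},
    {"tx": 0,"ty": 0,"tz": -1.2,"ax": 0,"ay": 0,"az": 0,"fingers": 1}
  ]
}}

```text
t: 5.45
tool_pos: [0.4206, -0.0879, 0.0678]
ee_rot: [-1.573, -0.001, -2.216]
wrist_force: [-3.5, 2.8, -1.2]
gripper_width: 0.0153
```

Emit:
{"op": "play_rows", "data": {
  "targets": [
    {"tx": 0,"ty": 0,"tz": 0,"ax": 0,"ay": 0,"az": 0,"fingers": 3},
    {"tx": 0,"ty": 0,"tz": 0,"ax": 0,"ay": 0,"az": 0,"fingers": 5.5},
    {"tx": 0,"ty": 0,"tz": 2,"ax": 0,"ay": 0,"az": 0,"fingers": 5.5},
    {"tx": 0,"ty": 0,"tz": 6,"ax": 0,"ay": 0,"az": 0,"fingers": 5.5},
    {"tx": 0,"ty": -6,"tz": 10,"ax": 0,"ay": 0,"az": 0,"fingers": 5.5},
    {"tx": 0,"ty": -12,"tz": 13,"ax": 0,"ay": 0,"az": 0,"fingers": 5.5},
    {"tx": 0,"ty": -18,"tz": 13,"ax": 0,"ay": 0,"az": 0,"fingers": 5.5},
    {"tx": 0,"ty": -21.5,"tz": 13,"ax": 0,"ay": 0,"az": 0,"fingers": 5.5},
    {"tx": 0,"ty": -21.5,"tz": 13,"ax": 0,"ay": 0,"az": 0,"fingers": 5.5}
  ]
}}

```text
t: 6.58
tool_pos: [0.4218, -0.3069, 0.1989]
ee_rot: [-1.568, -0.001, -2.22]
wrist_force: [-0.6, 0.6, -1.0]
gripper_width: 0.0551
```

```bash
python3 - <<'E'
from ov import *
o=robot.observe();print(o["tool_pos"],o["ee_rot"],o["q"])
d=np.load("poses.npz")
im=read_camera("side");overlay("side",im,pods(d["pod"],1.4),330,150,480,290,5,"b6");crop("top",300,180,500,330,4,"b7")
E
```

```text
[ 0.42175579 -0.30685496  0.19889827] [-1.56761079e+00 -9.05971024e-04 -2.21983388e+00] [-6.76211165e-01  3.17818526e-04  1.97595832e+00 -8.92591602e-04
  1.16210768e+00 -2.68216466e-02]
```

View pics/b6.png

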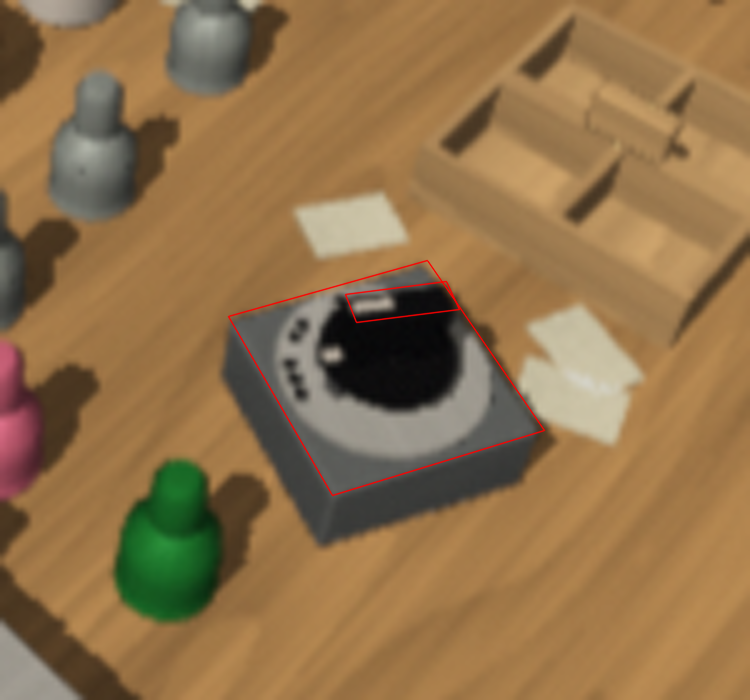

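View pics/b7.png

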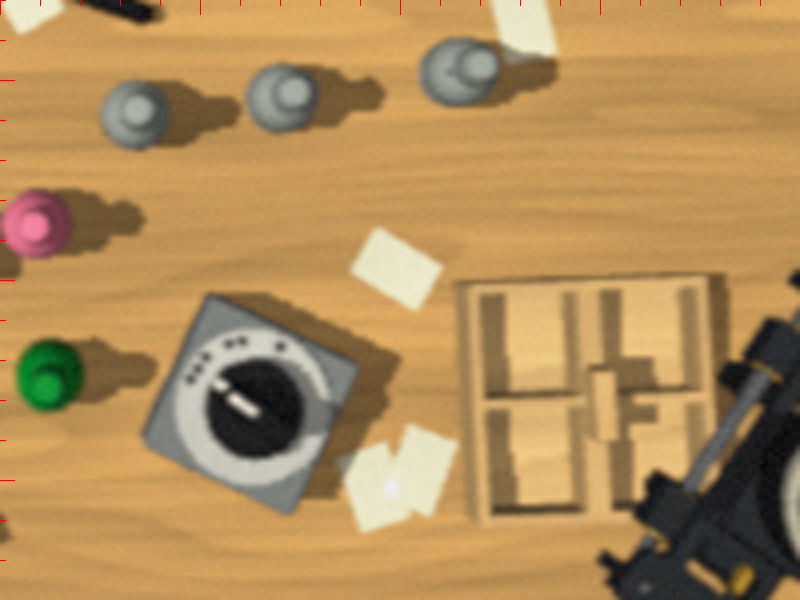

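Selector is down at three dots. Next is the tray tab.

Emit:
{"op": "play_rows", "data": {
  "targets": [
    {"tx": 0,"ty": 0,"tz": 0,"ax": 0,"ay": 0,"az": -0.18,"fingers": 5},
    {"tx": 0,"ty": 0,"tz": 0,"ax": 0,"ay": 0,"az": -0.36,"fingers": 5},
    {"tx": 0,"ty": 0,"tz": -2,"ax": 0,"ay": 0,"az": -0.54,"fingers": 5},
    {"tx": 0,"ty": 0,"tz": -4,"ax": 0,"ay": 0,"az": -0.72,"fingers": 5},
    {"tx": 0,"ty": 0,"tz": -6,"ax": 0,"ay": 0,"az": -0.9,"fingers": 5},
    {"tx": 0,"ty": 0,"tz": -8,"ax": 0,"ay": 0,"az": -0.92,"fingers": 5},
    {"tx": 0,"ty": 0,"tz": -10,"ax": 0,"ay": 0,"az": -0.92,"fingers": 5},
    {"tx": 0,"ty": 0,"tz": -10,"ax": 0,"ay": 0,"az": -0.92,"fingers": 5},
    {"tx": 0,"ty": 0,"tz": -10,"ax": 0,"ay": 0,"az": -0.92,"fingers": 5}
  ]
}}

```text
t: 7.8
tool_pos: [0.4218, -0.3026, 0.0984]
ee_rot: [-1.57, 0.001, -3.135]
wrist_force: [0.5, 1.3, 0.2]
gripper_width: 0.0502
```

```bash
python3 - <<'E'
from ov import *
o=robot.observe();print(o["tool_pos"],o["ee_rot"],o["q"])
crop("side",385,120,515,240,6,"c1")
E
```

```text
[ 0.4218112  -0.30261417  0.09844853] [-1.57031031e+00  6.85167569e-04 -3.13453276e+00] [-6.70335483e-01  1.03245019e-01  2.07075977e+00  6.16392834e-05
  9.66749364e-01  8.93366134e-01]
```

View pics/c1.png

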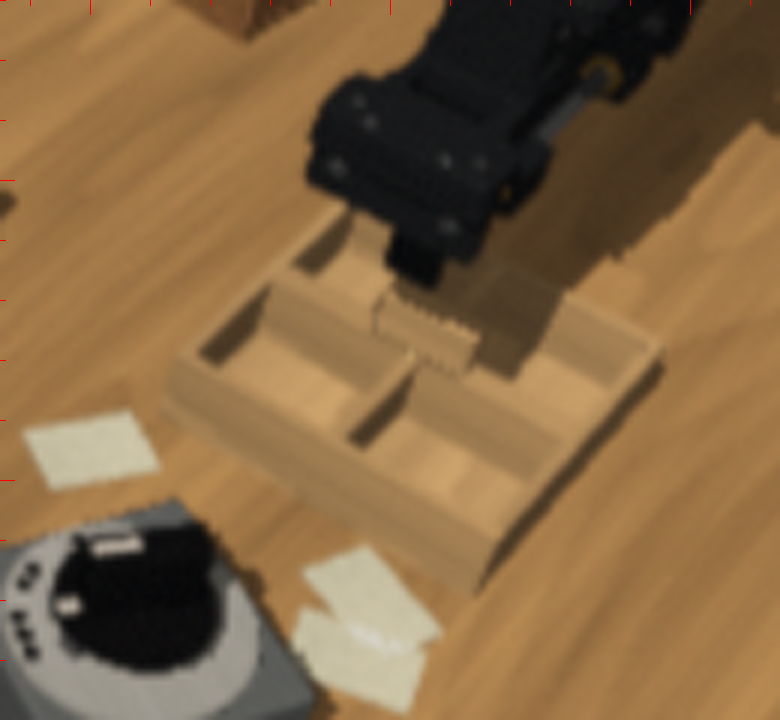

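Emit:
{"op": "play_rows", "data": {
  "newtons": 50,
  "targets": [
    {"tx": -0.3,"ty": 0,"tz": -2,"ax": 0,"ay": 0,"az": 0,"fingers": 5},
    {"tx": -0.3,"ty": 0,"tz": -4,"ax": 0,"ay": 0,"az": 0,"fingers": 5},
    {"tx": -0.3,"ty": 0,"tz": -5.4,"ax": 0,"ay": 0,"az": 0,"fingers": 5},
    {"tx": -0.3,"ty": 0,"tz": -5.4,"ax": 0,"ay": 0,"az": 0,"fingers": 5},
    {"tx": -0.3,"ty": 0,"tz": -5.4,"ax": 0,"ay": 0,"az": 0,"fingers": 2.5},
    {"tx": -0.3,"ty": 0,"tz": -5.4,"ax": 0,"ay": 0,"az": 0,"fingers": 0.8},
    {"tx": -0.3,"ty": 0,"tz": -5.4,"ax": 0,"ay": 0,"az": 0,"fingers": 0.8},
    {"tx": -0.3,"ty": 0,"tz": -5.4,"ax": 0,"ay": 0,"az": 0,"fingers": 0.8}
  ]
}}

```text
t: 8.85
tool_pos: [0.4185, -0.3033, 0.0441]
ee_rot: [-1.571, 0.0, -3.136]
wrist_force: [0.8, -0.8, 2.7]
gripper_width: 0.0137
```

Gripped (13.7 mm). I'll lift slightly and check.

Emit:
{"op": "play_rows", "data": {
  "newtons": 60,
  "targets": [
    {"tx": 0,"ty": 0,"tz": 1,"ax": 0,"ay": 0,"az": 0,"fingers": 0.8},
    {"tx": 0,"ty": 0,"tz": 3,"ax": 0,"ay": 0,"az": 0,"fingers": 0.8},
    {"tx": 0,"ty": 0,"tz": 6,"ax": 0,"ay": 0,"az": 0,"fingers": 0.8},
    {"tx": 0,"ty": 0,"tz": 10,"ax": 0,"ay": 0,"az": 0,"fingers": 0.8},
    {"tx": 0,"ty": 0,"tz": 14,"ax": 0,"ay": 0,"az": 0,"fingers": 0.8},
    {"tx": 0,"ty": 0,"tz": 14.5,"ax": 0,"ay": 0,"az": 0,"fingers": 0.8},
    {"tx": 0,"ty": 0,"tz": 14.5,"ax": 0,"ay": 0,"az": 0,"fingers": 0.8}
  ]
}}

```text
t: 9.72
tool_pos: [0.4177, -0.3028, 0.1878]
ee_rot: [-1.571, -0.001, -3.136]
wrist_force: [-0.2, 0.2, -3.9]
gripper_width: 0.0134
```

```bash
python3 - <<'E'
from ov import *
o=robot.observe();print(o["tool_pos"],o["ee_rot"],o["wrist_force"],o["gripper_width"],o["ft_torque"])
im=read_camera("side")
p=[.4175,-.3033,.005];overlay("side",im,trays(p,o["tool_pos"][2]-.0441),350,40,520,190,4,"c2")
E
```

```text
[ 0.41772508 -0.30275472  0.18782104] [-1.57144424e+00 -7.87563512e-04 -3.13580145e+00] [-0.2234016   0.17913214 -3.91881243] 0.013363355314053681 [ 0.02948046  0.04489558 -0.01640138]
```

View pics/c2.png

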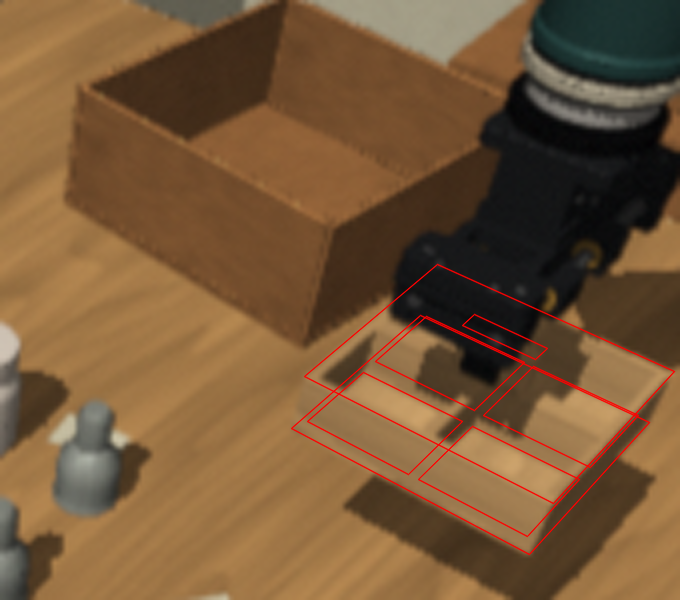

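Emit:
{"op": "play_rows", "data": {
  "targets": [
    {"tx": 2,"ty": 4,"tz": 0,"ax": 0,"ay": 0,"az": 0,"fingers": 0.8},
    {"tx": 4,"ty": 8,"tz": 0,"ax": 0,"ay": 0,"az": 0,"fingers": 0.8},
    {"tx": 5,"ty": 13,"tz": 0,"ax": 0,"ay": 0,"az": 0,"fingers": 0.8},
    {"tx": 6,"ty": 18,"tz": 0,"ax": 0,"ay": 0,"az": 0,"fingers": 0.8},
    {"tx": 7,"ty": 23,"tz": 0,"ax": 0,"ay": 0,"az": 0,"fingers": 0.8},
    {"tx": 8,"ty": 28,"tz": 0,"ax": 0,"ay": 0,"az": -0.02,"fingers": 0.8},
    {"tx": 9,"ty": 33,"tz": 0,"ax": 0,"ay": 0,"az": -0.03,"fingers": 0.8},
    {"tx": 10,"ty": 38,"tz": 0,"ax": 0,"ay": 0,"az": -0.04,"fingers": 0.8},
    {"tx": 10.5,"ty": 43,"tz": 0,"ax": 0,"ay": 0,"az": -0.05,"fingers": 0.8},
    {"tx": 10.9,"ty": 48,"tz": 0,"ax": 0,"ay": 0,"az": -0.06,"fingers": 0.8},
    {"tx": 10.9,"ty": 53,"tz": 0,"ax": 0,"ay": 0,"az": -0.077,"fingers": 0.8},
    {"tx": 10.9,"ty": 57,"tz": 0,"ax": 0,"ay": 0,"az": -0.077,"fingers": 0.8}
  ]
}}

```text
t: 11.28
tool_pos: [0.5254, 0.2681, 0.1854]
ee_rot: [-1.568, -0.005, 3.071]
wrist_force: [0.7, 0.7, -3.3]
gripper_width: 0.0134
```

Emit:
{"op": "play_rows", "data": {
  "targets": [
    {"tx": 0,"ty": 0,"tz": -3,"ax": 0,"ay": 0,"az": 0,"fingers": 0.8},
    {"tx": 0,"ty": 0,"tz": -4,"ax": 0,"ay": 0,"az": 0,"fingers": 0.8},
    {"tx": 0,"ty": 0,"tz": -5,"ax": 0,"ay": 0,"az": 0,"fingers": 0.8},
    {"tx": 0,"ty": 0,"tz": -5.5,"ax": 0,"ay": 0,"az": 0,"fingers": 0.8},
    {"tx": 0,"ty": 0,"tz": -5.5,"ax": 0,"ay": 0,"az": 0,"fingers": 0.8}
  ]
}}

```text
t: 11.9
tool_pos: [0.5274, 0.2663, 0.1337]
ee_rot: [-1.571, -0.0, 3.069]
wrist_force: [-0.6, 0.2, -3.5]
gripper_width: 0.0138
```

```bash
python3 - <<'E'
from ov import *
o=robot.observe();print(o["tool_pos"],o["ee_rot"],o["wrist_force"],o["gripper_width"])
tp=o["tool_pos"];p=[tp[0],tp[1],o["ee_rot"][2]+np.pi];b=tp[2]-.0441
d=np.load("poses.npz")
im=read_camera("side");overlay("side",im,trays(p,b)+nests(d["nest"]),165,215,355,395,4,"c3")
crop("side",165,215,355,395,4,"c3r",im)
im=read_camera("top");overlay("top",im,trays(p,b)+nests(d["nest"]),160,180,330,310,4,"c4");crop("top",160,180,330,310,4,"c4r",im)
E
```

```text
[0.52738643 0.26631158 0.13366761] [-1.57074588e+00 -1.67746427e-04  3.06949655e+00] [-0.5804399   0.23411642 -3.47723644] 0.013751261193366853
```

View pics/c3.png

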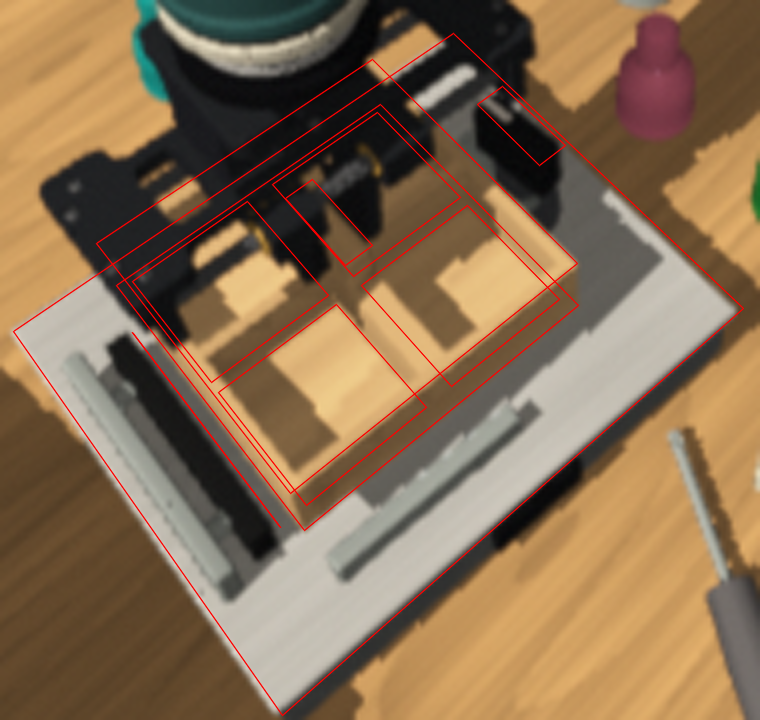

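View pics/c4.png

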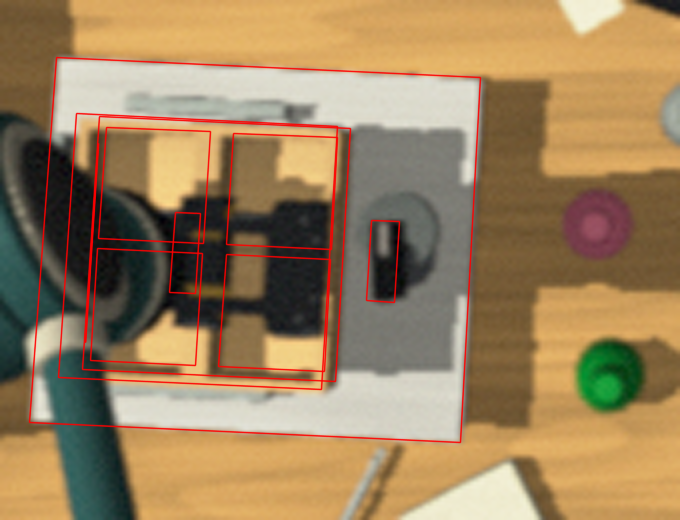

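Emit:
{"op": "play_rows", "data": {
  "targets": [
    {"tx": -0.05,"ty": 0.1,"tz": -1,"ax": 0,"ay": 0,"az": 0,"fingers": 0.8},
    {"tx": -0.05,"ty": 0.1,"tz": -1.8,"ax": 0,"ay": 0,"az": 0,"fingers": 0.8},
    {"tx": -0.05,"ty": 0.1,"tz": -2.5,"ax": 0,"ay": 0,"az": 0,"fingers": 0.8},
    {"tx": -0.05,"ty": 0.1,"tz": -3.1,"ax": 0,"ay": 0,"az": 0,"fingers": 0.8},
    {"tx": -0.05,"ty": 0.1,"tz": -3.6,"ax": 0,"ay": 0,"az": 0,"fingers": 0.8},
    {"tx": -0.05,"ty": 0.1,"tz": -3.6,"ax": 0,"ay": 0,"az": 0,"fingers": 0.8}
  ]
}}

```text
t: 12.75
tool_pos: [0.5264, 0.2677, 0.0971]
ee_rot: [-1.57, -0.001, 3.07]
wrist_force: [-0.1, 0.5, -3.7]
gripper_width: 0.0133
```

Emit:
{"op": "play_rows", "data": {
  "targets": [
    {"tx": 0,"ty": 0,"tz": -0.2,"ax": 0,"ay": 0,"az": 0,"fingers": 0.8},
    {"tx": 0,"ty": 0,"tz": -0.4,"ax": 0,"ay": 0,"az": 0,"fingers": 0.8},
    {"tx": 0,"ty": 0,"tz": -0.4,"ax": 0,"ay": 0,"az": 0,"fingers": 0.8}
  ]
}}

```text
t: 13.12
tool_pos: [0.5271, 0.268, 0.0942]
ee_rot: [-1.571, 0.001, 3.07]
wrist_force: [-0.1, -0.3, -2.3]
gripper_width: 0.0136
```

Emit:
{"op": "play_rows", "data": {
  "targets": [
    {"tx": 0,"ty": 0,"tz": -0.05,"ax": 0,"ay": 0,"az": 0,"fingers": 2},
    {"tx": 0,"ty": 0,"tz": -0.05,"ax": 0,"ay": 0,"az": 0,"fingers": 4},
    {"tx": 0,"ty": 0,"tz": 1,"ax": 0,"ay": 0,"az": 0,"fingers": 4},
    {"tx": 0,"ty": 0,"tz": 4,"ax": 0,"ay": 0,"az": 0,"fingers": 4},
    {"tx": 0,"ty": 0,"tz": 9,"ax": 0,"ay": 0,"az": 0,"fingers": 4},
    {"tx": -4,"ty": -5,"tz": 9,"ax": 0,"ay": 0,"az": 0,"fingers": 4},
    {"tx": -8,"ty": -10,"tz": 12,"ax": 0,"ay": 0,"az": 0,"fingers": 4},
    {"tx": -8,"ty": -14,"tz": 12,"ax": 0,"ay": 0,"az": 0,"fingers": 4},
    {"tx": -8,"ty": -17,"tz": 12,"ax": 0,"ay": 0,"az": 0,"fingers": 4},
    {"tx": -8,"ty": -20,"tz": 12,"ax": 0,"ay": 0,"az": 0,"fingers": 4}
  ]
}}

```text
t: 14.38
tool_pos: [0.4469, 0.0668, 0.2152]
ee_rot: [-1.571, 0.003, 3.07]
wrist_force: [0.4, 0.0, 0.5]
gripper_width: 0.04
```

```bash
python3 - <<'E'
from ov import *
o=robot.observe();print(o["tool_pos"],o["ee_rot"])
tp=[.5271,.268];p=[tp[0],tp[1],-.0721]
d=np.load("poses.npz")
L=lambda:sum([box(d["nest"],a,b,-.05,.05,.068) for a,b in((-.084,-.078),(.078,.084))],[])
im=read_camera("top");overlay("top",im,trays(p,.05)+nests(d["nest"]),160,180,330,310,4,"c5");crop("top",160,180,330,310,4,"c5r",im)
im=read_camera("side");overlay("side",im,nests(d["nest"]),165,215,355,395,4,"c6")
E
```

```text
[0.44694036 0.06675725 0.21518822] [-1.57120784e+00  2.57508862e-03  3.07019640e+00]
```

View pics/c5.png

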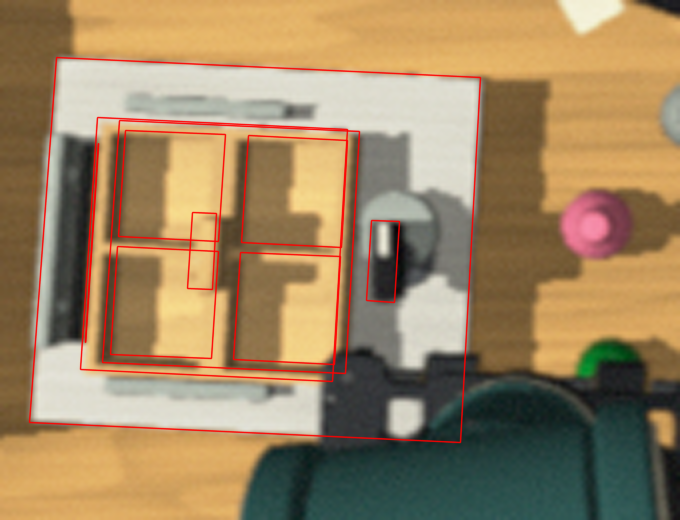

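View pics/c5r.png

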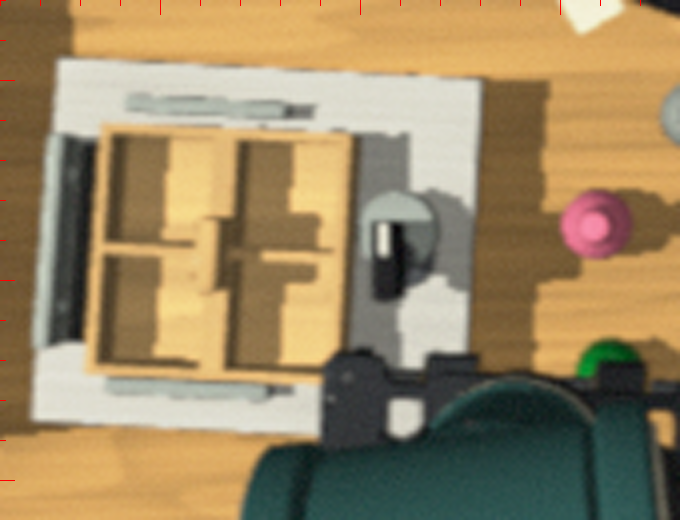

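View pics/c6.png

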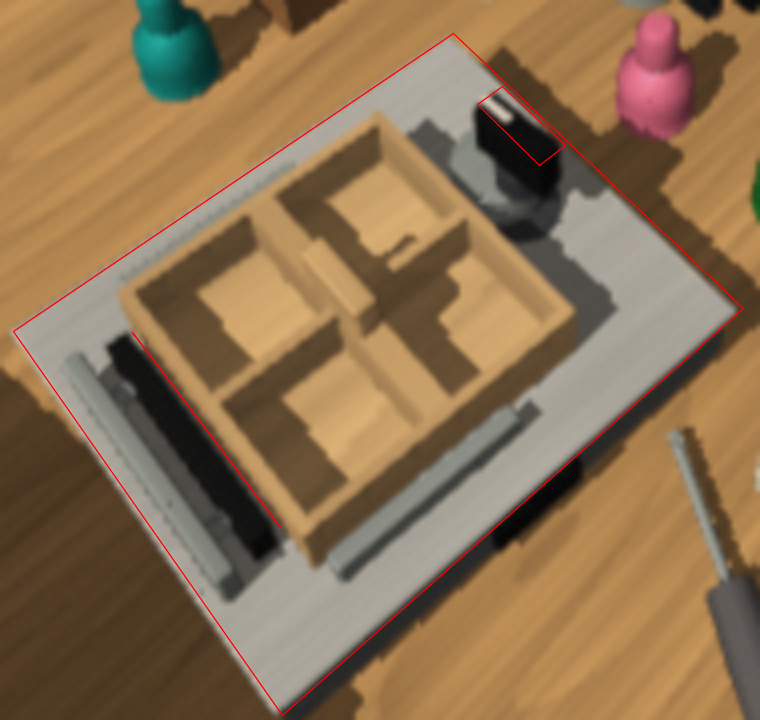

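Emit:
{"op": "play_rows", "data": {
  "newtons": 40,
  "targets": [
    {"tx": 3.6,"ty": 4.7,"tz": 0,"ax": 0,"ay": 0,"az": 0.07,"fingers": 4},
    {"tx": 7.2,"ty": 9.5,"tz": 0,"ax": 0,"ay": 0,"az": 0.07,"fingers": 4},
    {"tx": 7.2,"ty": 9.5,"tz": -3,"ax": 0,"ay": 0,"az": 0.07,"fingers": 4},
    {"tx": 7.2,"ty": 9.5,"tz": -6.5,"ax": 0,"ay": 0,"az": 0.07,"fingers": 4},
    {"tx": 7.2,"ty": 9.5,"tz": -6.5,"ax": 0,"ay": 0,"az": 0.07,"fingers": 4},
    {"tx": 7.2,"ty": 9.5,"tz": -6.5,"ax": 0,"ay": 0,"az": 0.07,"fingers": 4}
  ]
}}

```text
t: 15.22
tool_pos: [0.5194, 0.1635, 0.15]
ee_rot: [-1.571, 0.001, 3.141]
wrist_force: [0.1, -0.1, 1.0]
gripper_width: 0.04
```

```bash
python3 - <<'E'
from ov import *
o=robot.observe();print(o["tool_pos"],o["ee_rot"],o["q"])
crop("side",225,180,345,290,6,"d1")
E
```

```text
[0.51939152 0.16348602 0.15000278] [-1.57138309e+00  1.40196429e-03  3.14063046e+00] [2.59072539e-01 9.09751809e-02 1.97725741e+00 2.35252855e-04
 1.07185438e+00 1.83071824e+00]
```

View pics/d1.png

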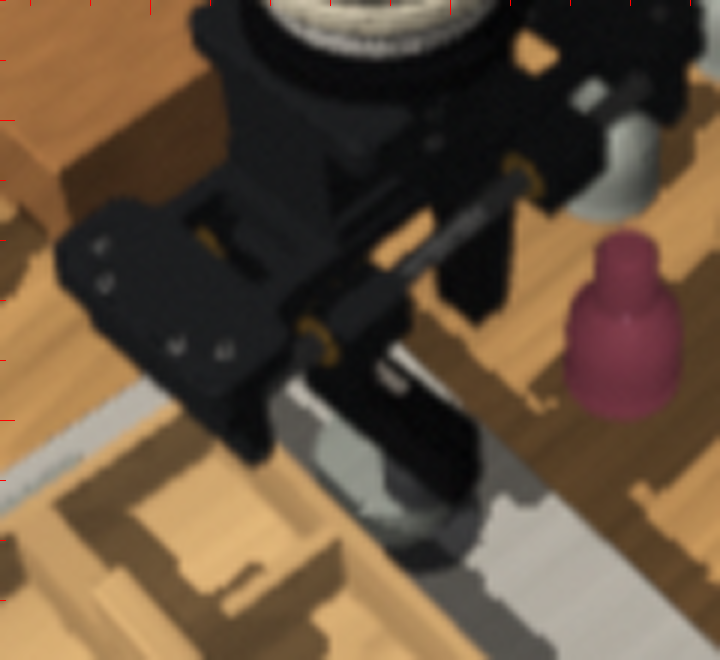

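Emit:
{"op": "play_rows", "data": {
  "targets": [
    {"tx": 0,"ty": -0.15,"tz": -2,"ax": 0,"ay": 0,"az": 0,"fingers": 4},
    {"tx": 0,"ty": -0.15,"tz": -4,"ax": 0,"ay": 0,"az": 0,"fingers": 4},
    {"tx": 0,"ty": -0.15,"tz": -5.3,"ax": 0,"ay": 0,"az": 0,"fingers": 4},
    {"tx": 0,"ty": -0.15,"tz": -5.3,"ax": 0,"ay": 0,"az": 0,"fingers": 4},
    {"tx": 0,"ty": -0.15,"tz": -5.3,"ax": 0,"ay": 0,"az": 0,"fingers": 2},
    {"tx": 0,"ty": -0.15,"tz": -5.3,"ax": 0,"ay": 0,"az": 0,"fingers": 1},
    {"tx": 0,"ty": -0.15,"tz": -5.3,"ax": 0,"ay": 0,"az": 0,"fingers": 1}
  ]
}}

```text
t: 16.15
tool_pos: [0.5195, 0.1629, 0.0967]
ee_rot: [-1.574, 0.002, 3.139]
wrist_force: [0.1, 6.1, 0.3]
gripper_width: 0.0156
```

Emit:
{"op": "play_rows", "data": {
  "newtons": 60,
  "targets": [
    {"tx": 0,"ty": 0.12,"tz": 0,"ax": 0,"ay": 0,"az": 0,"fingers": 1},
    {"tx": 0,"ty": 0.12,"tz": 0,"ax": 0,"ay": 0,"az": 0.1,"fingers": 1},
    {"tx": 0,"ty": 0.12,"tz": 0,"ax": 0,"ay": 0,"az": 0.2,"fingers": 1},
    {"tx": 0,"ty": 0.12,"tz": 0,"ax": 0,"ay": 0,"az": 0.3,"fingers": 1},
    {"tx": 0,"ty": 0.12,"tz": 0,"ax": 0,"ay": 0,"az": 0.4,"fingers": 1},
    {"tx": 0,"ty": 0.12,"tz": 0,"ax": 0,"ay": 0,"az": 0.5,"fingers": 1},
    {"tx": 0,"ty": 0.12,"tz": 0,"ax": 0,"ay": 0,"az": 0.6,"fingers": 1},
    {"tx": 0,"ty": 0.12,"tz": 0,"ax": 0,"ay": 0,"az": 0.7,"fingers": 1},
    {"tx": 0,"ty": 0.12,"tz": 0,"ax": 0,"ay": 0,"az": 0.7,"fingers": 1}
  ]
}}

```text
t: 17.27
tool_pos: [0.5195, 0.1629, 0.0966]
ee_rot: [-1.57, 0.002, -2.444]
wrist_force: [0.6, 1.6, 3.8]
gripper_width: 0.0155
```

```bash
python3 - <<'E'
from ov import *
o=robot.observe();print(o["tool_pos"],o["ft_torque"],o["wrist_force"])
crop("side",195,200,345,320,5,"d2")
E
```

```text
[0.51954772 0.1628514  0.09661915] [ 0.29695042  0.05082521 -0.04918804] [0.63602195 1.63689796 3.79856122]
```

View pics/d2.png

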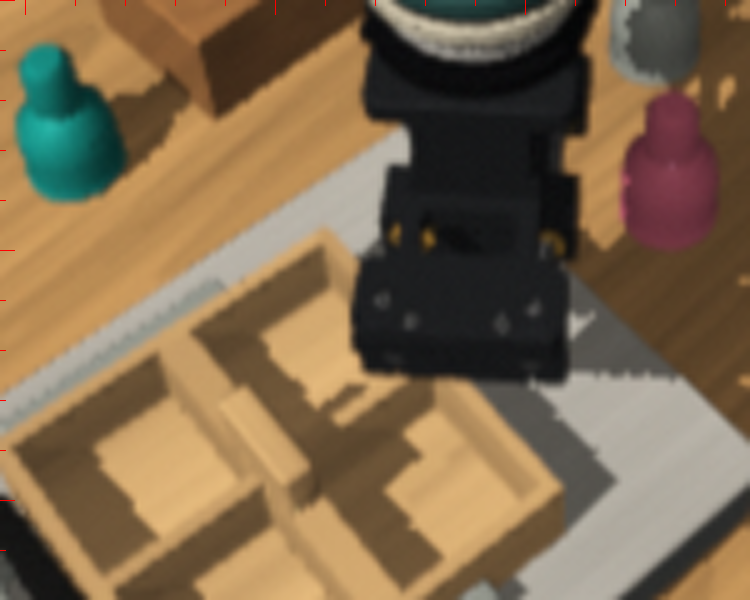

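Emit:
{"op": "play_rows", "data": {
  "targets": [
    {"tx": 0,"ty": 0,"tz": 0.05,"ax": 0,"ay": 0,"az": 0.08,"fingers": 1},
    {"tx": 0,"ty": 0,"tz": 0.05,"ax": 0,"ay": 0,"az": 0.16,"fingers": 1},
    {"tx": 0,"ty": 0,"tz": 0.05,"ax": 0,"ay": 0,"az": 0.24,"fingers": 1},
    {"tx": 0,"ty": 0,"tz": 0.05,"ax": 0,"ay": 0,"az": 0.32,"fingers": 1},
    {"tx": 0,"ty": 0,"tz": 0.05,"ax": 0,"ay": 0,"az": 0.4,"fingers": 1},
    {"tx": 0,"ty": 0,"tz": 0.05,"ax": 0,"ay": 0,"az": 0.48,"fingers": 1},
    {"tx": 0,"ty": 0,"tz": 0.05,"ax": 0,"ay": 0,"az": 0.56,"fingers": 1},
    {"tx": 0,"ty": 0,"tz": 0.05,"ax": 0,"ay": 0,"az": 0.64,"fingers": 1},
    {"tx": 0,"ty": 0,"tz": 0.05,"ax": 0,"ay": 0,"az": 0.7,"fingers": 1},
    {"tx": 0,"ty": 0,"tz": 0.05,"ax": 0,"ay": 0,"az": 0.73,"fingers": 1},
    {"tx": 0,"ty": 0,"tz": 0.05,"ax": 0,"ay": 0,"az": 0.73,"fingers": 1}
  ]
}}

```text
t: 18.7
tool_pos: [0.5197, 0.1628, 0.0967]
ee_rot: [-1.569, 0.001, -1.714]
wrist_force: [3.9, 1.9, 2.1]
gripper_width: 0.0155
```

```bash
python3 - <<'E'
from ov import *
o=robot.observe();print(o["tool_pos"],o["ft_torque"],o["wrist_force"],o["ee_rot"],o["q"])
E
```

```text
[0.51968572 0.16276713 0.09667451] [ 0.29200652 -0.45580393 -0.58139078] [3.89790758 1.9380698  2.09354287] [-1.56899588e+00  9.50566660e-04 -1.71446760e+00] [2.57678499e-01 1.50822191e-01 2.02036833e+00 2.08336246e-04
 9.68373411e-01 4.01232754e-01]
```

Emit:
{"op": "play_rows", "data": {
  "targets": [
    {"tx": 0,"ty": 0,"tz": 0,"ax": 0,"ay": 0,"az": 0,"fingers": 2.5},
    {"tx": 0,"ty": 0,"tz": 0,"ax": 0,"ay": 0,"az": 0,"fingers": 4},
    {"tx": 0,"ty": 0,"tz": 2,"ax": 0,"ay": 0,"az": 0,"fingers": 4},
    {"tx": 0,"ty": 0,"tz": 6,"ax": 0,"ay": 0,"az": 0,"fingers": 4},
    {"tx": -2,"ty": -6,"tz": 10,"ax": 0,"ay": 0,"az": 0,"fingers": 4},
    {"tx": -4,"ty": -12,"tz": 12,"ax": 0,"ay": 0,"az": 0,"fingers": 4},
    {"tx": -4,"ty": -18,"tz": 12,"ax": 0,"ay": 0,"az": 0,"fingers": 5},
    {"tx": -4,"ty": -24,"tz": 12,"ax": 0,"ay": 0,"az": 0,"fingers": 5},
    {"tx": -4,"ty": -30,"tz": 12,"ax": 0,"ay": 0,"az": 0,"fingers": 5},
    {"tx": -4,"ty": -33,"tz": 12,"ax": 0,"ay": 0,"az": 0,"fingers": 5},
    {"tx": -4,"ty": -33,"tz": 12,"ax": 0,"ay": 0,"az": 0,"fingers": 5}
  ]
}}

```text
t: 20.08
tool_pos: [0.4778, -0.1696, 0.2156]
ee_rot: [-1.573, -0.0, -1.717]
wrist_force: [0.2, 0.7, -0.4]
gripper_width: 0.0501
```

```bash
python3 - <<'E'
from ov import *
o=robot.observe();print(o["tool_pos"],o["ft_torque"],o["wrist_force"],o["ee_rot"])
d=np.load("poses.npz");n=d["nest"]
im=read_camera("top");overlay("top",im,trays(n,.05)+nests(n),160,180,330,310,4,"e1");cv2.imwrite("pics/e0.png",im[:,:,::-1])
im=read_camera("side");crop("side",165,130,405,330,3,"e2",im);cv2.imwrite("pics/e3.png",im[:,:,::-1])
E
```

```text
[ 0.47777294 -0.16957389  0.21555632] [ 0.02119131 -0.09810184  0.05431839] [ 0.191884    0.71406899 -0.42182041] [-1.57261698e+00 -2.32510357e-04 -1.71671282e+00]
```

View pics/e1.png

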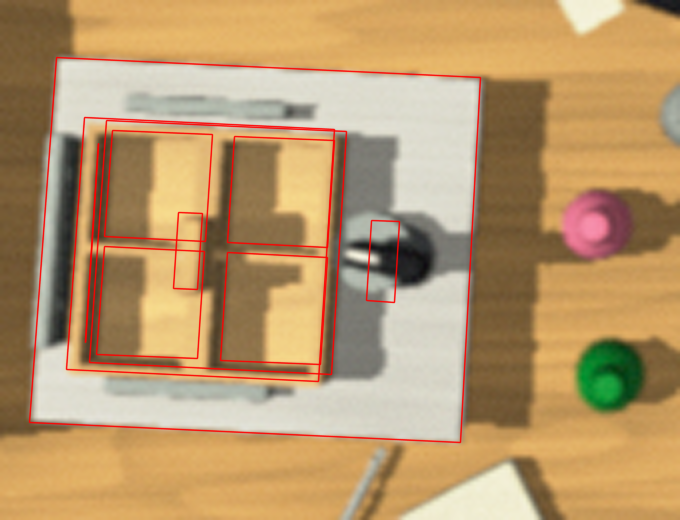

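View pics/e2.png

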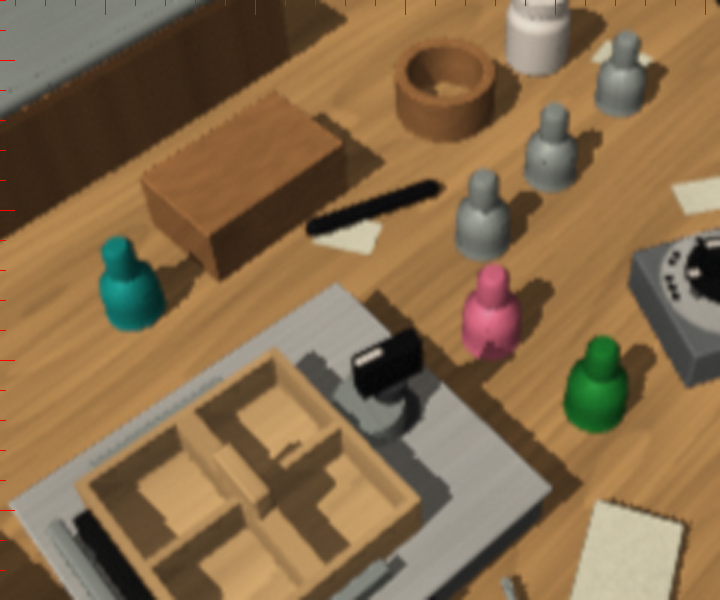

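View pics/e0.png

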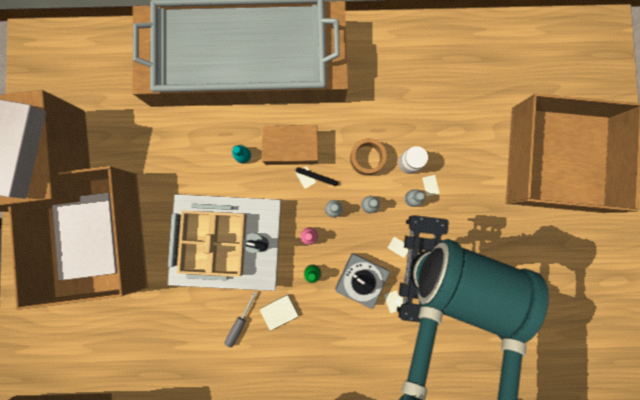

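```bash
python3 - <<'E'
from ov import *
print("tub",px2w("top",415.5,159,.085),"tape",px2w("top",369,156,.048))
s=cv2.imread("pics/e3.png")[:,:,::-1]
S=lambda x,y:cp(x,y,3,165,130)
t=cv2.imread("pics/e0.png")[:,:,::-1]; crop("top",320,180,440,220,6,"e4",t)
E
```

```text
tub [ 0.71461827 -0.2241982   0.085     ] tape [ 0.73146063 -0.11631467  0.048     ]
```

View pics/e4.png

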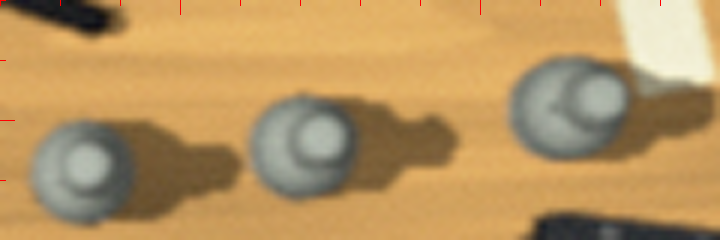

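Emit:
{"op": "play_rows", "data": {
  "newtons": 40,
  "targets": [
    {"tx": 5,"ty": -2,"tz": 0,"ax": 0,"ay": 0,"az": 0,"fingers": 4.6},
    {"tx": 10,"ty": -4,"tz": 0,"ax": 0,"ay": 0,"az": 0,"fingers": 4.6},
    {"tx": 14.8,"ty": -6.2,"tz": -3,"ax": 0,"ay": 0,"az": 0,"fingers": 4.6},
    {"tx": 14.8,"ty": -6.2,"tz": -7,"ax": 0,"ay": 0,"az": 0,"fingers": 4.6},
    {"tx": 14.8,"ty": -6.2,"tz": -10.5,"ax": 0,"ay": 0,"az": 0,"fingers": 4.6},
    {"tx": 14.8,"ty": -6.2,"tz": -11,"ax": 0,"ay": 0,"az": 0,"fingers": 4.6},
    {"tx": 14.8,"ty": -6.2,"tz": -11,"ax": 0,"ay": 0,"az": 0,"fingers": 4.6}
  ]
}}

```text
t: 21.05
tool_pos: [0.627, -0.2283, 0.1066]
ee_rot: [-1.571, 0.0, -1.711]
wrist_force: [-0.7, -0.4, 0.8]
gripper_width: 0.0459
```

```bash
python3 - <<'E'
from ov import *
o=robot.observe();print(o["tool_pos"],o["ee_rot"],o["q"])
crop("side",320,80,440,190,6,"f1");crop("top",360,140,460,240,6,"f2")
E
```

```text
[ 0.62700869 -0.22828467  0.10663298] [-1.57100906e+00  1.59025234e-04 -1.71134207e+00] [-3.86544465e-01  3.54421213e-01  1.74152372e+00  1.18368301e-04
  1.04589277e+00 -2.46058064e-01]
```

View pics/f1.png

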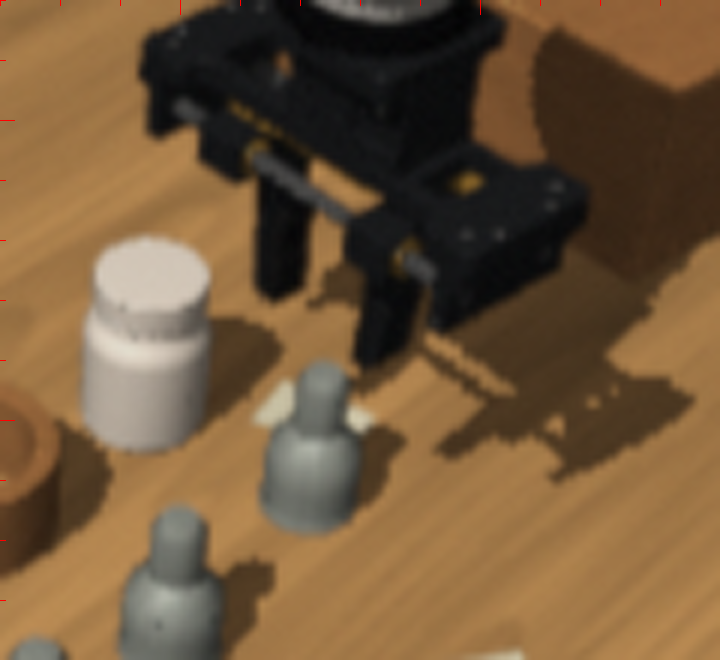

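Emit:
{"op": "play_rows", "data": {
  "newtons": 30,
  "targets": [
    {"tx": -0.1,"ty": -0.3,"tz": -2,"ax": 0,"ay": 0,"az": 0,"fingers": 4.6},
    {"tx": -0.1,"ty": -0.3,"tz": -4,"ax": 0,"ay": 0,"az": 0,"fingers": 4.6},
    {"tx": -0.1,"ty": -0.3,"tz": -6,"ax": 0,"ay": 0,"az": 0,"fingers": 4.6},
    {"tx": -0.1,"ty": -0.3,"tz": -6,"ax": 0,"ay": 0,"az": 0,"fingers": 4.6},
    {"tx": -0.1,"ty": -0.3,"tz": -6,"ax": 0,"ay": 0,"az": 0,"fingers": 3.4},
    {"tx": -0.1,"ty": -0.3,"tz": -6,"ax": 0,"ay": 0,"az": 0,"fingers": 2.8},
    {"tx": -0.1,"ty": -0.3,"tz": -6,"ax": 0,"ay": 0,"az": 0,"fingers": 1.8},
    {"tx": -0.1,"ty": -0.3,"tz": -6,"ax": 0,"ay": 0,"az": 0,"fingers": 1.8},
    {"tx": -0.1,"ty": -0.3,"tz": -6,"ax": 0,"ay": 0,"az": 0,"fingers": 1.8}
  ]
}}

```text
t: 22.28
tool_pos: [0.6258, -0.2325, 0.0463]
ee_rot: [-1.571, -0.0, -1.713]
wrist_force: [-0.5, -0.1, -1.0]
gripper_width: 0.0232
```

```bash
python3 - <<'E'
from ov import *
crop("side",320,80,440,190,6,"f3")
E
```

```text
(no output)
```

View pics/f3.png

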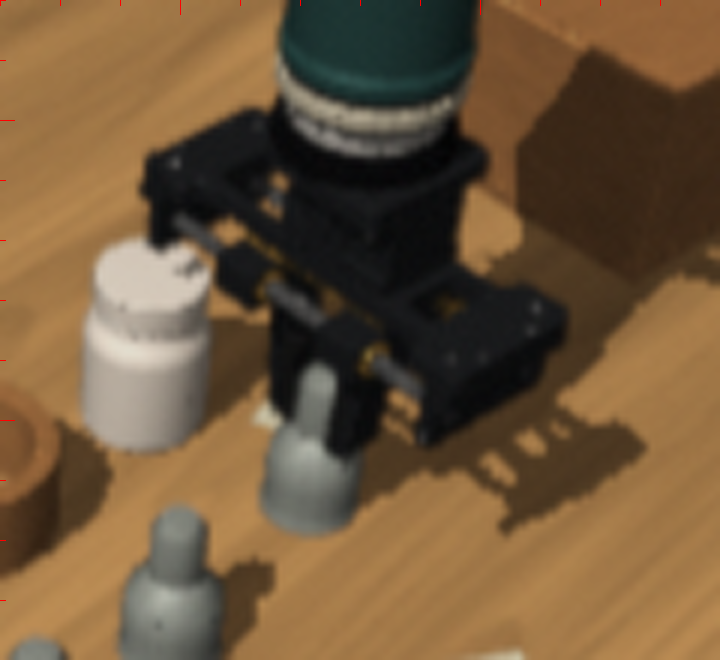

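Emit:
{"op": "play_rows", "data": {
  "targets": [
    {"tx": 0,"ty": 0,"tz": 1,"ax": 0,"ay": 0,"az": 0,"fingers": 1.8},
    {"tx": 0,"ty": 0,"tz": 4,"ax": 0,"ay": 0,"az": 0,"fingers": 1.8},
    {"tx": 0,"ty": 0,"tz": 8,"ax": 0,"ay": 0,"az": 0,"fingers": 1.8},
    {"tx": 0,"ty": 0,"tz": 12,"ax": 0,"ay": 0,"az": 0,"fingers": 1.8},
    {"tx": 0,"ty": 0,"tz": 15,"ax": 0,"ay": 0,"az": 0,"fingers": 1.8},
    {"tx": 0,"ty": 3,"tz": 15,"ax": 0,"ay": 0,"az": 0,"fingers": 1.8},
    {"tx": 0,"ty": 8,"tz": 15,"ax": 0,"ay": 0,"az": 0,"fingers": 1.8},
    {"tx": 0,"ty": 13,"tz": 15,"ax": 0,"ay": 0,"az": 0,"fingers": 1.8},
    {"tx": -1,"ty": 18,"tz": 15,"ax": 0,"ay": 0,"az": 0,"fingers": 1.8},
    {"tx": -2,"ty": 23,"tz": 15,"ax": 0,"ay": 0,"az": 0,"fingers": 1.8},
    {"tx": -3,"ty": 28,"tz": 15,"ax": 0,"ay": 0,"az": 0,"fingers": 1.8}
  ]
}}

```text
t: 23.7
tool_pos: [0.5951, 0.049, 0.1968]
ee_rot: [-1.57, 0.0, -1.713]
wrist_force: [0.4, 0.5, -2.1]
gripper_width: 0.0232
```

Emit:
{"op": "play_rows", "data": {
  "targets": [
    {"tx": -1,"ty": 5,"tz": 0,"ax": 0,"ay": 0,"az": 0,"fingers": 1.8},
    {"tx": -1.5,"ty": 10,"tz": 0,"ax": 0,"ay": 0,"az": 0,"fingers": 1.8},
    {"tx": -2,"ty": 15,"tz": 0,"ax": 0,"ay": 0,"az": 0,"fingers": 1.8},
    {"tx": -2.5,"ty": 20,"tz": 0,"ax": 0,"ay": 0,"az": 0,"fingers": 1.8},
    {"tx": -3,"ty": 24,"tz": 0,"ax": 0,"ay": 0,"az": 0,"fingers": 1.8},
    {"tx": -3,"ty": 26.4,"tz": 0,"ax": 0,"ay": 0,"az": 0,"fingers": 1.8},
    {"tx": -3,"ty": 26.4,"tz": -1,"ax": 0,"ay": 0,"az": 0,"fingers": 1.8},
    {"tx": -3,"ty": 26.4,"tz": -3,"ax": 0,"ay": 0,"az": 0,"fingers": 1.8},
    {"tx": -3,"ty": 26.4,"tz": -3,"ax": 0,"ay": 0,"az": 0,"fingers": 1.8}
  ]
}}

```text
t: 24.82
tool_pos: [0.5639, 0.3089, 0.1625]
ee_rot: [-1.576, -0.004, -1.714]
wrist_force: [-0.4, -0.3, -1.9]
gripper_width: 0.0235
```

```bash
python3 - <<'E'
from ov import *
o=robot.observe();print(o["tool_pos"],o["ee_rot"],o["wrist_force"])
crop("side",165,180,315,330,5,"f4")
E
```

```text
[0.56393067 0.30892136 0.16247634] [-1.57602817 -0.0041662  -1.71434278] [-0.44779337 -0.29025752 -1.85987196]
```

View pics/f4.png

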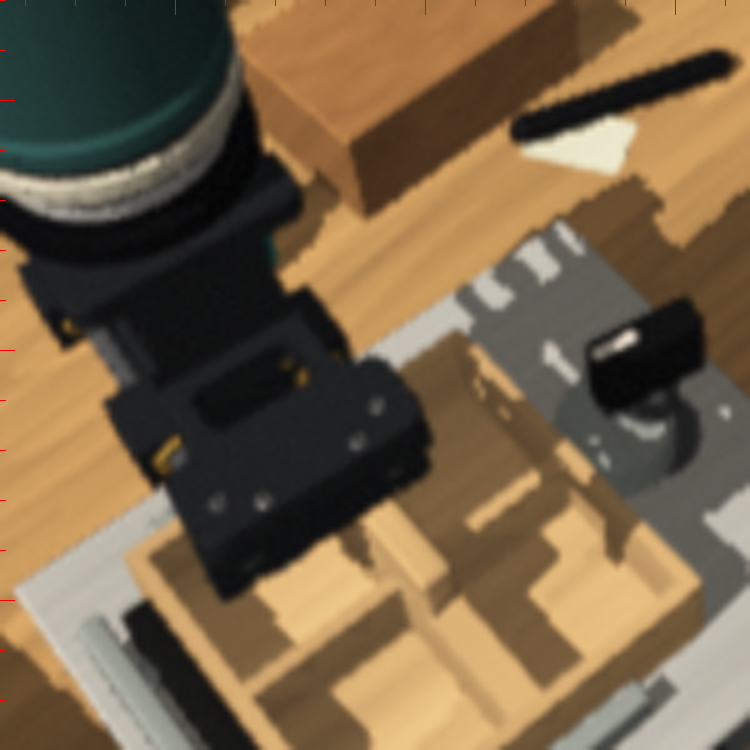

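Emit:
{"op": "play_rows", "data": {
  "targets": [
    {"tx": 0,"ty": 0,"tz": 0,"ax": 0,"ay": 0,"az": 0,"fingers": 1.8},
    {"tx": 0,"ty": 0,"tz": -2,"ax": 0,"ay": 0,"az": 0,"fingers": 1.8},
    {"tx": 0,"ty": 0,"tz": -4,"ax": 0,"ay": 0,"az": 0,"fingers": 1.8},
    {"tx": 0,"ty": 0,"tz": -5.5,"ax": 0,"ay": 0,"az": 0,"fingers": 1.8},
    {"tx": 0,"ty": 0,"tz": -6.2,"ax": 0,"ay": 0,"az": 0,"fingers": 1.8},
    {"tx": 0,"ty": 0,"tz": -6.2,"ax": 0,"ay": 0,"az": 0,"fingers": 1.8},
    {"tx": 0,"ty": 0,"tz": -6.4,"ax": 0,"ay": 0,"az": 0,"fingers": 1.8},
    {"tx": 0,"ty": 0,"tz": -6.4,"ax": 0,"ay": 0,"az": 0,"fingers": 1.8}
  ]
}}

```text
t: 25.88
tool_pos: [0.5662, 0.3118, 0.1029]
ee_rot: [-1.57, 0.001, -1.713]
wrist_force: [-0.3, 0.1, -1.6]
gripper_width: 0.0233
```

Emit:
{"op": "play_rows", "data": {
  "targets": [
    {"tx": 0,"ty": 0,"tz": -0.1,"ax": 0,"ay": 0,"az": 0,"fingers": 1.8},
    {"tx": 0,"ty": 0,"tz": -0.15,"ax": 0,"ay": 0,"az": 0,"fingers": 1.8},
    {"tx": 0,"ty": 0,"tz": -0.15,"ax": 0,"ay": 0,"az": 0,"fingers": 1.8}
  ]
}}

```text
t: 26.25
tool_pos: [0.5661, 0.3117, 0.1012]
ee_rot: [-1.57, 0.001, -1.713]
wrist_force: [0.1, 0.2, 0.9]
gripper_width: 0.0229
```

Touched down. Release and rise.

Emit:
{"op": "play_rows", "data": {
  "targets": [
    {"tx": 0,"ty": 0,"tz": 0,"ax": 0,"ay": 0,"az": 0,"fingers": 2.6},
    {"tx": 0,"ty": 0,"tz": 0,"ax": 0,"ay": 0,"az": 0,"fingers": 3.2},
    {"tx": 0,"ty": 0,"tz": 0,"ax": 0,"ay": 0,"az": 0,"fingers": 4},
    {"tx": 0,"ty": 0,"tz": 2,"ax": 0,"ay": 0,"az": 0,"fingers": 4},
    {"tx": 0,"ty": 0,"tz": 5,"ax": 0,"ay": 0,"az": 0,"fingers": 4},
    {"tx": 0,"ty": 0,"tz": 10,"ax": 0,"ay": 0,"az": 0,"fingers": 4.6},
    {"tx": 1,"ty": -5,"tz": 10,"ax": 0,"ay": 0,"az": 0,"fingers": 4.6},
    {"tx": 2,"ty": -11,"tz": 10,"ax": 0,"ay": 0,"az": 0,"fingers": 4.6},
    {"tx": 3,"ty": -17,"tz": 10,"ax": 0,"ay": 0,"az": 0,"fingers": 4.6},
    {"tx": 3,"ty": -20,"tz": 10,"ax": 0,"ay": 0,"az": 0,"fingers": 4.6},
    {"tx": 3,"ty": -20,"tz": 10,"ax": 0,"ay": 0,"az": 0,"fingers": 4.6}
  ]
}}

```text
t: 27.62
tool_pos: [0.5964, 0.1095, 0.2024]
ee_rot: [-1.569, 0.0, -1.716]
wrist_force: [0.6, 0.7, 0.3]
gripper_width: 0.0458
```

```bash
python3 - <<'E'
from ov import *
o=robot.observe();print(o["tool_pos"],o["ee_rot"],o["q"])
im=read_camera("side");crop("side",165,130,405,330,3,"f5",im);im=read_camera("top");cv2.imwrite("pics/f6.png",im[:,:,::-1]);crop("top",160,140,440,290,2,"f7",im)
E
```

```text
[0.59636739 0.10945496 0.20241226] [-1.56891985e+00  3.81870195e-04 -1.71634383e+00] [ 1.40529234e-01  1.59316392e-01  1.79779895e+00 -1.76294276e-04
  1.18256934e+00  2.86143671e-01]
```

View pics/f5.png

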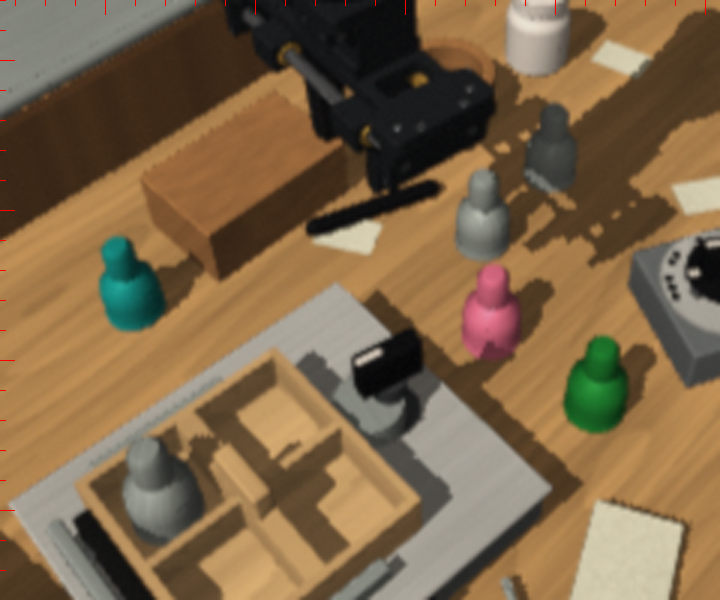

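View pics/f7.png

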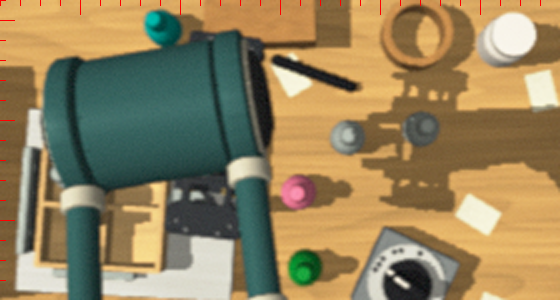

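Emit:
{"op": "play_rows", "data": {
  "targets": [
    {"tx": 0.5,"ty": -6,"tz": 0,"ax": 0,"ay": 0,"az": 0,"fingers": 4.6},
    {"tx": 1,"ty": -12,"tz": 0,"ax": 0,"ay": 0,"az": 0,"fingers": 4.6},
    {"tx": 1.6,"ty": -18,"tz": 0,"ax": 0,"ay": 0,"az": 0,"fingers": 4.6},
    {"tx": 1.6,"ty": -22.8,"tz": 0,"ax": 0,"ay": 0,"az": 0,"fingers": 4.6},
    {"tx": 1.6,"ty": -22.8,"tz": -4,"ax": 0,"ay": 0,"az": 0,"fingers": 4.6},
    {"tx": 1.6,"ty": -22.8,"tz": -8,"ax": 0,"ay": 0,"az": 0,"fingers": 4.6},
    {"tx": 1.6,"ty": -22.8,"tz": -9.6,"ax": 0,"ay": 0,"az": 0,"fingers": 4.6},
    {"tx": 1.6,"ty": -22.8,"tz": -9.6,"ax": 0,"ay": 0,"az": 0,"fingers": 4.6}
  ]
}}

```text
t: 28.72
tool_pos: [0.6113, -0.1152, 0.1037]
ee_rot: [-1.573, 0.0, -1.711]
wrist_force: [-0.1, -0.2, 0.8]
gripper_width: 0.0464
```

```bash
python3 - <<'E'
from ov import *
o=robot.observe();print(o["tool_pos"],o["ee_rot"])
crop("side",300,110,420,220,6,"g1")
E
```

```text
[ 0.61131701 -0.11516653  0.10374421] [-1.57319623e+00  3.63618728e-04 -1.71128648e+00]
```

View pics/g1.png

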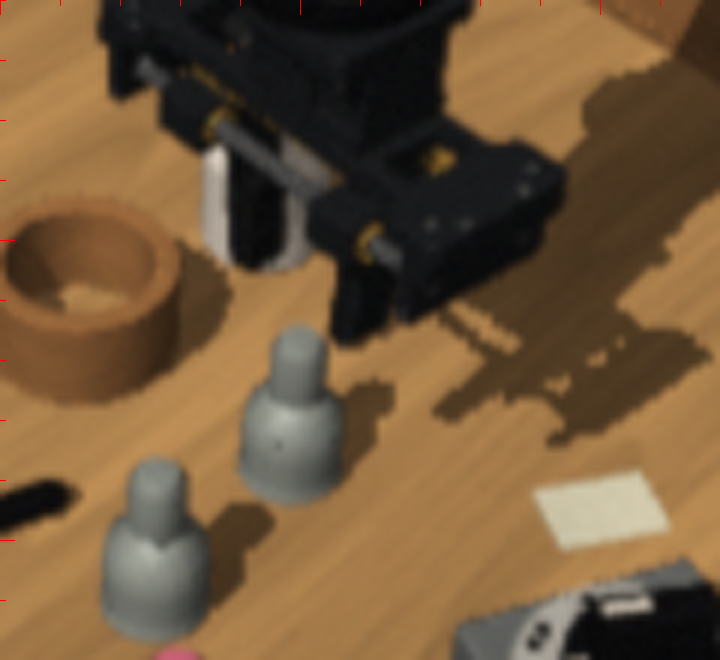

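Emit:
{"op": "play_rows", "data": {
  "targets": [
    {"tx": 0,"ty": -0.2,"tz": -2,"ax": 0,"ay": 0,"az": 0,"fingers": 4.6},
    {"tx": 0,"ty": -0.2,"tz": -4,"ax": 0,"ay": 0,"az": 0,"fingers": 4.6},
    {"tx": 0,"ty": -0.2,"tz": -5.8,"ax": 0,"ay": 0,"az": 0,"fingers": 4.6},
    {"tx": 0,"ty": -0.2,"tz": -5.8,"ax": 0,"ay": 0,"az": 0,"fingers": 4.6},
    {"tx": 0,"ty": -0.2,"tz": -5.8,"ax": 0,"ay": 0,"az": 0,"fingers": 3.4},
    {"tx": 0,"ty": -0.2,"tz": -5.8,"ax": 0,"ay": 0,"az": 0,"fingers": 2.8},
    {"tx": 0,"ty": -0.2,"tz": -5.8,"ax": 0,"ay": 0,"az": 0,"fingers": 1.8},
    {"tx": 0,"ty": -0.2,"tz": -5.8,"ax": 0,"ay": 0,"az": 0,"fingers": 1.8},
    {"tx": 0,"ty": -0.2,"tz": -5.8,"ax": 0,"ay": 0,"az": 0,"fingers": 1.8}
  ]
}}

```text
t: 29.9
tool_pos: [0.6124, -0.1186, 0.0474]
ee_rot: [-1.569, -0.0, -1.713]
wrist_force: [1.9, 0.5, 2.4]
gripper_width: 0.0232
```

Emit:
{"op": "play_rows", "data": {
  "targets": [
    {"tx": 0,"ty": 0,"tz": 1,"ax": 0,"ay": 0,"az": 0,"fingers": 1.8},
    {"tx": 0,"ty": 0,"tz": 4,"ax": 0,"ay": 0,"az": 0,"fingers": 1.8},
    {"tx": 0,"ty": 0,"tz": 8,"ax": 0,"ay": 0,"az": 0,"fingers": 1.8},
    {"tx": 0,"ty": 0,"tz": 12,"ax": 0,"ay": 0,"az": 0,"fingers": 1.8},
    {"tx": -1,"ty": 2,"tz": 15,"ax": 0,"ay": 0,"az": 0,"fingers": 1.8},
    {"tx": -3,"ty": 5,"tz": 15,"ax": 0,"ay": 0,"az": 0,"fingers": 1.8},
    {"tx": -5,"ty": 9,"tz": 15,"ax": 0,"ay": 0,"az": 0,"fingers": 1.8},
    {"tx": -7,"ty": 13,"tz": 15,"ax": 0,"ay": 0,"az": 0,"fingers": 1.8},
    {"tx": -9,"ty": 18,"tz": 15,"ax": 0,"ay": 0,"az": 0,"fingers": 1.8},
    {"tx": -11,"ty": 23,"tz": 15,"ax": 0,"ay": 0,"az": 0,"fingers": 1.8},
    {"tx": -11.8,"ty": 28,"tz": 15,"ax": 0,"ay": 0,"az": 0,"fingers": 1.8}
  ]
}}

```text
t: 31.28
tool_pos: [0.492, 0.1627, 0.1968]
ee_rot: [-1.571, -0.0, -1.713]
wrist_force: [0.6, 0.2, -1.7]
gripper_width: 0.0232
```

Emit:
{"op": "play_rows", "data": {
  "targets": [
    {"tx": 0,"ty": 5,"tz": 0,"ax": 0,"ay": 0,"az": 0,"fingers": 1.8},
    {"tx": 0,"ty": 10,"tz": 0,"ax": 0,"ay": 0,"az": 0,"fingers": 1.8},
    {"tx": 0,"ty": 14,"tz": 0,"ax": 0,"ay": 0,"az": 0,"fingers": 1.8},
    {"tx": 0,"ty": 15.5,"tz": -1,"ax": 0,"ay": 0,"az": 0,"fingers": 1.8},
    {"tx": 0,"ty": 15.5,"tz": -3,"ax": 0,"ay": 0,"az": 0,"fingers": 1.8},
    {"tx": 0,"ty": 15.5,"tz": -3,"ax": 0,"ay": 0,"az": 0,"fingers": 1.8},
    {"tx": 0,"ty": 15.5,"tz": -3,"ax": 0,"ay": 0,"az": 0,"fingers": 1.8}
  ]
}}

```text
t: 32.15
tool_pos: [0.4936, 0.315, 0.166]
ee_rot: [-1.572, -0.001, -1.714]
wrist_force: [1.1, 0.6, -0.9]
gripper_width: 0.0232
```

```bash
python3 - <<'E'
from ov import *
o=robot.observe();print(o["tool_pos"],o["ee_rot"])
crop("side",165,200,315,350,5,"g2")
E
```

```text
[0.49356606 0.31497069 0.16600966] [-1.57191611e+00 -1.24178530e-03 -1.71433700e+00]
```

View pics/g2.png

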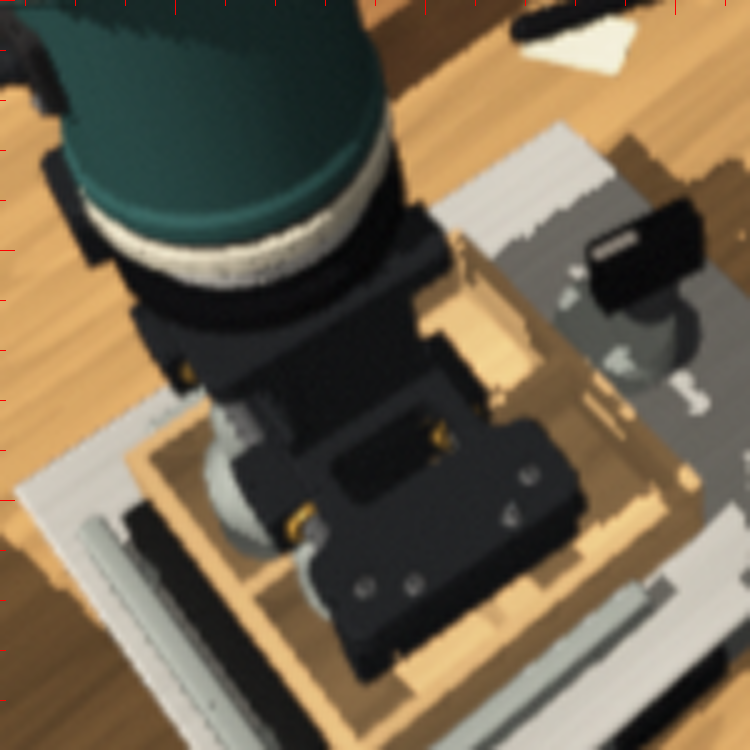

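Emit:
{"op": "play_rows", "data": {
  "targets": [
    {"tx": 0,"ty": 0.1,"tz": -2,"ax": 0,"ay": 0,"az": 0,"fingers": 1.8},
    {"tx": 0,"ty": 0.1,"tz": -4,"ax": 0,"ay": 0,"az": 0,"fingers": 1.8},
    {"tx": 0,"ty": 0.1,"tz": -5.5,"ax": 0,"ay": 0,"az": 0,"fingers": 1.8},
    {"tx": 0,"ty": 0.1,"tz": -6.2,"ax": 0,"ay": 0,"az": 0,"fingers": 1.8},
    {"tx": 0,"ty": 0.1,"tz": -6.4,"ax": 0,"ay": 0,"az": 0,"fingers": 1.8},
    {"tx": 0,"ty": 0.1,"tz": -6.5,"ax": 0,"ay": 0,"az": 0,"fingers": 1.8},
    {"tx": 0,"ty": 0.1,"tz": -6.5,"ax": 0,"ay": 0,"az": 0,"fingers": 1.8}
  ]
}}

```text
t: 33.08
tool_pos: [0.4941, 0.3178, 0.1024]
ee_rot: [-1.57, 0.001, -1.713]
wrist_force: [-0.8, 0.2, -0.3]
gripper_width: 0.023
```

Force went from −1.7 to about −0.3, so the shaker is resting on the floor. Release.

Emit:
{"op": "play_rows", "data": {
  "targets": [
    {"tx": 0,"ty": 0,"tz": -0.05,"ax": 0,"ay": 0,"az": 0,"fingers": 2.6},
    {"tx": 0,"ty": 0,"tz": -0.05,"ax": 0,"ay": 0,"az": 0,"fingers": 3.2},
    {"tx": 0,"ty": 0,"tz": -0.05,"ax": 0,"ay": 0,"az": 0,"fingers": 4},
    {"tx": 0,"ty": 0,"tz": 2,"ax": 0,"ay": 0,"az": 0,"fingers": 4},
    {"tx": 0,"ty": 0,"tz": 5,"ax": 0,"ay": 0,"az": 0,"fingers": 4},
    {"tx": 0,"ty": 0,"tz": 10,"ax": 0,"ay": 0,"az": 0,"fingers": 4.6},
    {"tx": 2,"ty": -6,"tz": 10,"ax": 0,"ay": 0,"az": 0,"fingers": 4.6},
    {"tx": 4,"ty": -12,"tz": 10,"ax": 0,"ay": 0,"az": 0,"fingers": 4.6},
    {"tx": 6,"ty": -18,"tz": 10,"ax": 0,"ay": 0,"az": 0,"fingers": 4.6},
    {"tx": 8,"ty": -24,"tz": 10,"ax": 0,"ay": 0,"az": 0,"fingers": 4.6},
    {"tx": 8,"ty": -24,"tz": 10,"ax": 0,"ay": 0,"az": 0,"fingers": 4.6}
  ]
}}

```text
t: 34.45
tool_pos: [0.5749, 0.0736, 0.2019]
ee_rot: [-1.57, -0.001, -1.718]
wrist_force: [0.4, -0.5, 0.4]
gripper_width: 0.0457
```

```bash
python3 - <<'E'
from ov import *
o=robot.observe();print(o["tool_pos"],o["ee_rot"],o["q"])
im=read_camera("side");crop("side",165,130,405,330,3,"h5",im)
E
```

```text
[0.57489147 0.07363887 0.20186688] [-1.56982889e+00 -7.41174701e-04 -1.71822202e+00] [ 8.49780694e-02  1.10530765e-01  1.85404840e+00 -1.02263777e-03
  1.17624295e+00  2.32796140e-01]
```

View pics/h5.png

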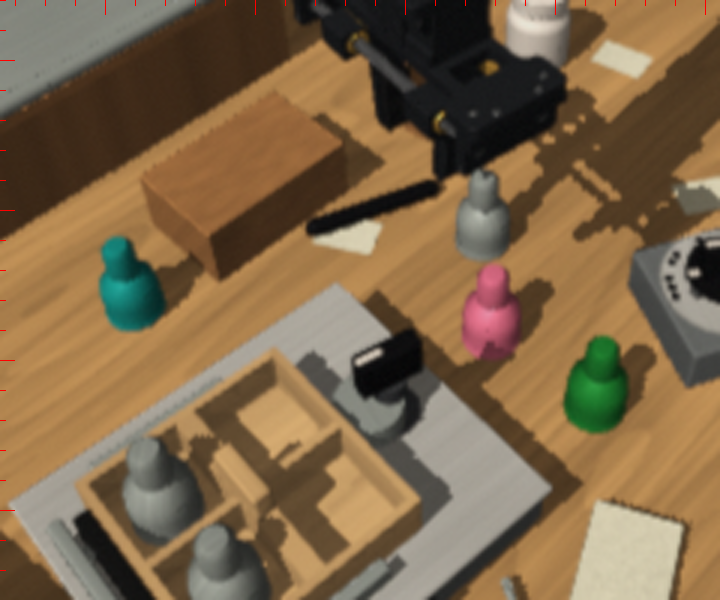

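Emit:
{"op": "play_rows", "data": {
  "targets": [
    {"tx": 1.5,"ty": -5,"tz": 0,"ax": 0,"ay": 0,"az": 0,"fingers": 4.6},
    {"tx": 3,"ty": -10.1,"tz": 0,"ax": 0,"ay": 0,"az": 0,"fingers": 4.6},
    {"tx": 3,"ty": -10.1,"tz": -4,"ax": 0,"ay": 0,"az": 0,"fingers": 4.6},
    {"tx": 3,"ty": -10.1,"tz": -8,"ax": 0,"ay": 0,"az": 0,"fingers": 4.6},
    {"tx": 3,"ty": -10.1,"tz": -9.6,"ax": 0,"ay": 0,"az": 0,"fingers": 4.6},
    {"tx": 3,"ty": -10.1,"tz": -9.6,"ax": 0,"ay": 0,"az": 0,"fingers": 4.6},
    {"tx": 3,"ty": -10.1,"tz": -9.6,"ax": 0,"ay": 0,"az": 0,"fingers": 4.6}
  ]
}}

```text
t: 35.38
tool_pos: [0.6051, -0.0228, 0.1075]
ee_rot: [-1.568, 0.0, -1.712]
wrist_force: [-0.1, 0.4, -0.3]
gripper_width: 0.0459
```

```bash
python3 - <<'E'
from ov import *
o=robot.observe();print(o["tool_pos"],o["ee_rot"])
crop("side",260,130,380,240,6,"g3")
E
```

```text
[ 0.60507343 -0.02284012  0.1074762 ] [-1.56808683e+00  2.87892410e-04 -1.71186622e+00]
```

View pics/g3.png

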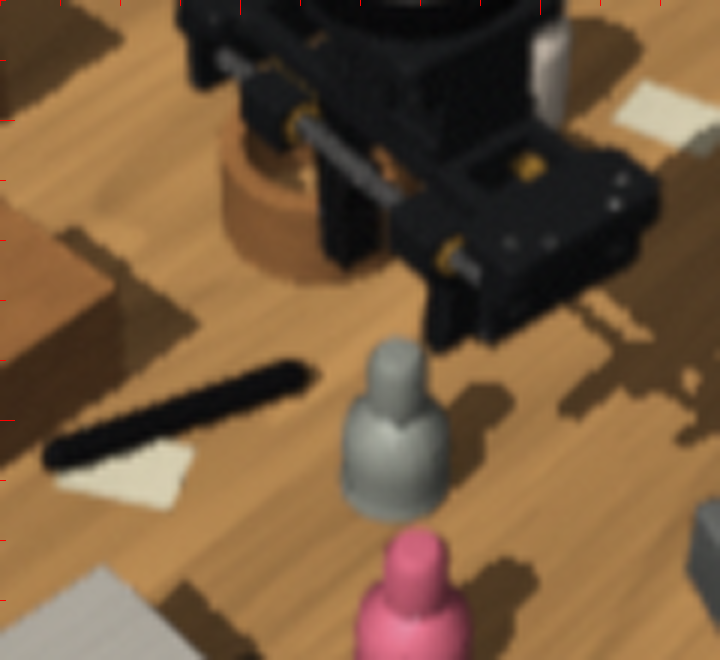

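Emit:
{"op": "play_rows", "data": {
  "targets": [
    {"tx": 0,"ty": 0,"tz": -2,"ax": 0,"ay": 0,"az": 0,"fingers": 4.6},
    {"tx": 0,"ty": 0,"tz": -4,"ax": 0,"ay": 0,"az": 0,"fingers": 4.6},
    {"tx": 0,"ty": 0,"tz": -6,"ax": 0,"ay": 0,"az": 0,"fingers": 4.6},
    {"tx": 0,"ty": 0,"tz": -6,"ax": 0,"ay": 0,"az": 0,"fingers": 4.6},
    {"tx": 0,"ty": 0,"tz": -6,"ax": 0,"ay": 0,"az": 0,"fingers": 3.4},
    {"tx": 0,"ty": 0,"tz": -6,"ax": 0,"ay": 0,"az": 0,"fingers": 2.8},
    {"tx": 0,"ty": 0,"tz": -6,"ax": 0,"ay": 0,"az": 0,"fingers": 1.8},
    {"tx": 0,"ty": 0,"tz": -6,"ax": 0,"ay": 0,"az": 0,"fingers": 1.8},
    {"tx": 0,"ty": 0,"tz": -6,"ax": 0,"ay": 0,"az": 0,"fingers": 1.8}
  ]
}}

```text
t: 36.55
tool_pos: [0.6037, -0.0235, 0.0457]
ee_rot: [-1.571, -0.0, -1.713]
wrist_force: [0.1, 1.0, -1.1]
gripper_width: 0.0227
```

Emit:
{"op": "play_rows", "data": {
  "targets": [
    {"tx": 0,"ty": 0,"tz": 1,"ax": 0,"ay": 0,"az": 0,"fingers": 1.8},
    {"tx": 0,"ty": 0,"tz": 4,"ax": 0,"ay": 0,"az": 0,"fingers": 1.8},
    {"tx": 0,"ty": 0,"tz": 8,"ax": 0,"ay": 0,"az": 0,"fingers": 1.8},
    {"tx": 0,"ty": 0,"tz": 12,"ax": 0,"ay": 0,"az": 0,"fingers": 1.8},
    {"tx": -1,"ty": 2,"tz": 15,"ax": 0,"ay": 0,"az": 0,"fingers": 1.8},
    {"tx": -2,"ty": 6,"tz": 15,"ax": 0,"ay": 0,"az": 0,"fingers": 1.8},
    {"tx": -3,"ty": 11,"tz": 15,"ax": 0,"ay": 0,"az": 0,"fingers": 1.8},
    {"tx": -4,"ty": 16,"tz": 15,"ax": 0,"ay": 0,"az": 0,"fingers": 1.8},
    {"tx": -4.3,"ty": 21,"tz": 15,"ax": 0,"ay": 0,"az": 0,"fingers": 1.8},
    {"tx": -4.3,"ty": 25,"tz": 15,"ax": 0,"ay": 0,"az": 0,"fingers": 1.8},
    {"tx": -4.3,"ty": 25.9,"tz": 13,"ax": 0,"ay": 0,"az": 0,"fingers": 1.8},
    {"tx": -4.3,"ty": 25.9,"tz": 12,"ax": 0,"ay": 0,"az": 0,"fingers": 1.8}
  ]
}}

```text
t: 38.05
tool_pos: [0.5595, 0.2352, 0.1638]
ee_rot: [-1.573, -0.002, -1.711]
wrist_force: [-0.2, -0.8, -2.0]
gripper_width: 0.0235
```

Emit:
{"op": "play_rows", "data": {
  "targets": [
    {"tx": 0,"ty": 0,"tz": 0,"ax": 0,"ay": 0,"az": 0,"fingers": 1.8},
    {"tx": 0,"ty": 0,"tz": 0,"ax": 0,"ay": 0,"az": 0,"fingers": 1.8}
  ]
}}

```text
t: 38.3
tool_pos: [0.561, 0.2343, 0.1657]
ee_rot: [-1.571, -0.0, -1.714]
wrist_force: [-0.7, 0.6, -0.4]
gripper_width: 0.0235
```

```bash
python3 - <<'E'
from ov import *
o=robot.observe();print(o["tool_pos"],o["ee_rot"],o["wrist_force"])
crop("side",185,180,335,330,5,"g4")
E
```

```text
[0.56097713 0.23427137 0.16570086] [-1.57096084e+00 -3.69772197e-04 -1.71437365e+00] [-0.73000439  0.62205216 -0.37782232]
```

View pics/g4.png

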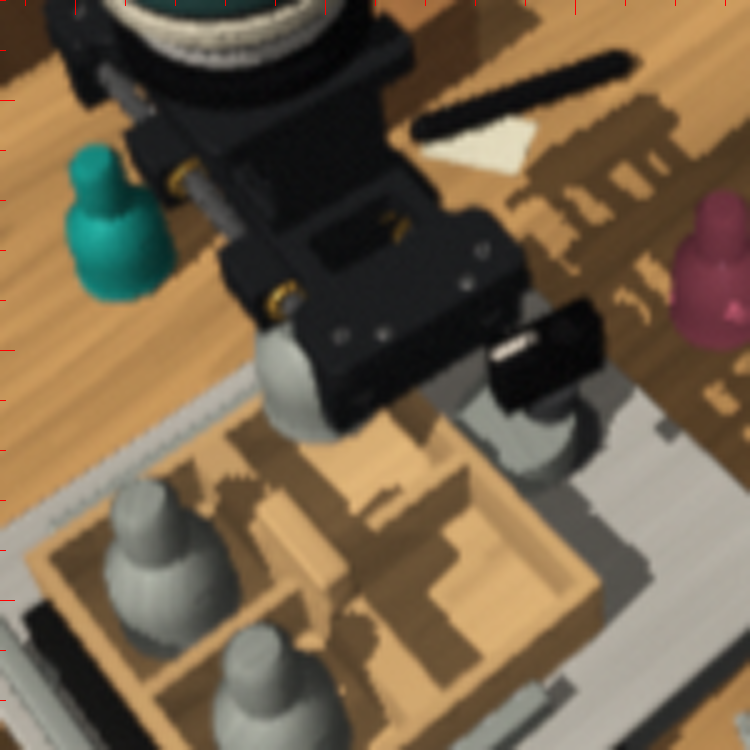

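Emit:
{"op": "play_rows", "data": {
  "targets": [
    {"tx": 0,"ty": 0.05,"tz": -2,"ax": 0,"ay": 0,"az": 0,"fingers": 1.8},
    {"tx": 0,"ty": 0.05,"tz": -4,"ax": 0,"ay": 0,"az": 0,"fingers": 1.8},
    {"tx": 0,"ty": 0.05,"tz": -5.5,"ax": 0,"ay": 0,"az": 0,"fingers": 1.8},
    {"tx": 0,"ty": 0.05,"tz": -6.2,"ax": 0,"ay": 0,"az": 0,"fingers": 1.8},
    {"tx": 0,"ty": 0.05,"tz": -6.4,"ax": 0,"ay": 0,"az": 0,"fingers": 1.8},
    {"tx": 0,"ty": 0.05,"tz": -6.5,"ax": 0,"ay": 0,"az": 0,"fingers": 1.8},
    {"tx": 0,"ty": 0.05,"tz": -6.5,"ax": 0,"ay": 0,"az": 0,"fingers": 1.8}
  ]
}}

```text
t: 39.22
tool_pos: [0.5613, 0.2362, 0.1014]
ee_rot: [-1.57, 0.001, -1.713]
wrist_force: [-0.0, -0.1, -1.2]
gripper_width: 0.0235
```

Emit:
{"op": "play_rows", "data": {
  "targets": [
    {"tx": 0,"ty": 0,"tz": -0.1,"ax": 0,"ay": 0,"az": 0,"fingers": 1.8},
    {"tx": 0,"ty": 0,"tz": -0.1,"ax": 0,"ay": 0,"az": 0,"fingers": 1.8},
    {"tx": 0,"ty": 0,"tz": -0.1,"ax": 0,"ay": 0,"az": 0,"fingers": 1.8}
  ]
}}

```text
t: 39.6
tool_pos: [0.5614, 0.2363, 0.1007]
ee_rot: [-1.569, 0.001, -1.713]
wrist_force: [0.8, -0.1, 2.9]
gripper_width: 0.0236
```

Contact at +2.9 N. Release, rise and back off towards the pod.

Emit:
{"op": "play_rows", "data": {
  "targets": [
    {"tx": 0,"ty": 0,"tz": 0.05,"ax": 0,"ay": 0,"az": 0,"fingers": 2.6},
    {"tx": 0,"ty": 0,"tz": 0.05,"ax": 0,"ay": 0,"az": 0,"fingers": 3.2},
    {"tx": 0,"ty": 0,"tz": 0.05,"ax": 0,"ay": 0,"az": 0,"fingers": 4},
    {"tx": 0,"ty": 0,"tz": 2,"ax": 0,"ay": 0,"az": 0,"fingers": 4},
    {"tx": 0,"ty": 0,"tz": 5,"ax": 0,"ay": 0,"az": 0,"fingers": 4},
    {"tx": 0,"ty": 0,"tz": 10,"ax": 0,"ay": 0,"az": 0,"fingers": 5},
    {"tx": -2,"ty": -6,"tz": 10,"ax": 0,"ay": 0,"az": 0,"fingers": 5},
    {"tx": -4,"ty": -12,"tz": 10,"ax": 0,"ay": 0,"az": 0,"fingers": 5},
    {"tx": -6,"ty": -18,"tz": 10,"ax": 0,"ay": 0,"az": 0,"fingers": 5},
    {"tx": -8,"ty": -24,"tz": 10,"ax": 0,"ay": 0,"az": 0,"fingers": 5},
    {"tx": -10,"ty": -30,"tz": 10,"ax": 0,"ay": 0,"az": 0,"fingers": 5},
    {"tx": -12,"ty": -36,"tz": 10,"ax": 0,"ay": 0,"az": 0,"fingers": 5}
  ]
}}

```text
t: 41.1
tool_pos: [0.4419, -0.1216, 0.2016]
ee_rot: [-1.568, -0.001, -1.712]
wrist_force: [0.8, -0.7, 0.0]
gripper_width: 0.0503
```

```bash
python3 - <<'E'
from ov import *
o=robot.observe();print(o["tool_pos"],o["ee_rot"],o["q"])
im=read_camera("side");crop("side",165,130,405,330,3,"h6",im)
n=np.load("poses.npz")["nest"];im=read_camera("top");overlay("top",im,trays(n,.05)+nests(n),160,130,330,310,4,"h7");cv2.imwrite("pics/h8.png",im[:,:,::-1])
E
```

```text
[ 0.44185245 -0.12155875  0.20155581] [-1.56784370e+00 -5.42511057e-04 -1.71240406e+00] [-3.22830614e-01 -1.29488206e-01  2.09244121e+00 -1.58760688e-06
  1.17563760e+00 -1.81223072e-01]
```

View pics/h6.png

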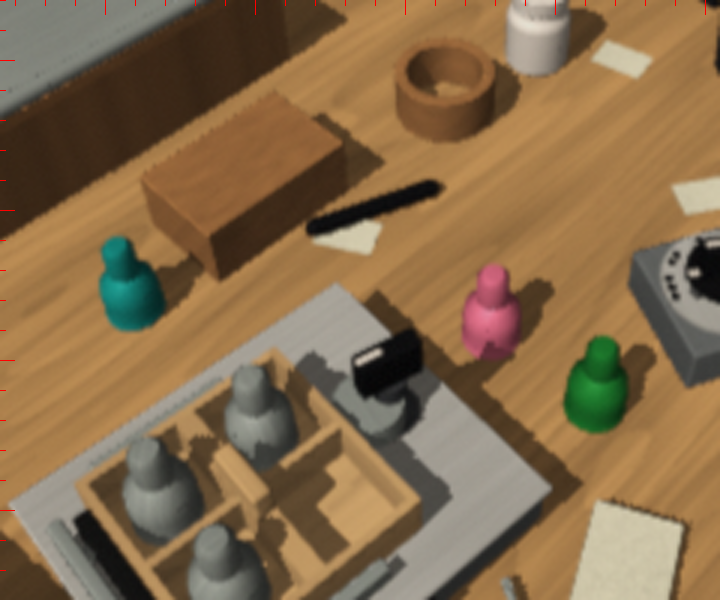

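View pics/h7.png

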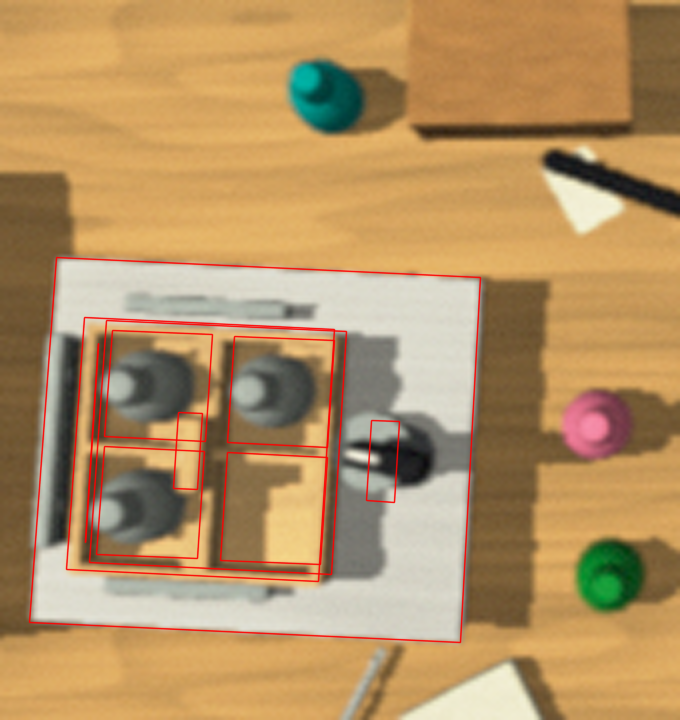

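View pics/h8.png

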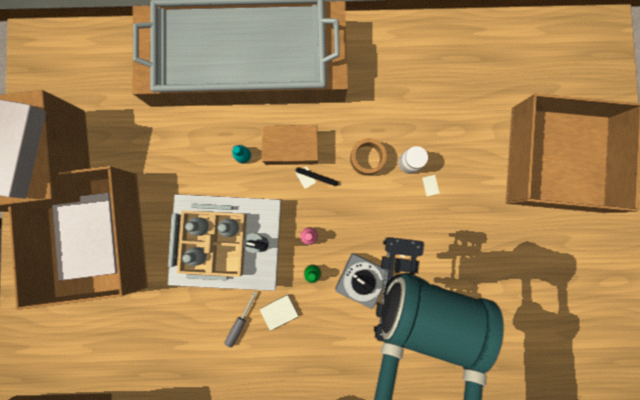

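All three shakers (no fourth in view) stand upright in pockets and the lobe presses the tray. Now the selector again.

Emit:
{"op": "play_rows", "data": {
  "newtons": 40,
  "targets": [
    {"tx": -1,"ty": 1.8,"tz": 0,"ax": 0,"ay": 0,"az": -0.15,"fingers": 5.5},
    {"tx": -2.1,"ty": 3.5,"tz": 0,"ax": 0,"ay": 0,"az": -0.3,"fingers": 5.5},
    {"tx": -2.1,"ty": 3.5,"tz": -3,"ax": 0,"ay": 0,"az": -0.45,"fingers": 5.5},
    {"tx": -2.1,"ty": 3.5,"tz": -7,"ax": 0,"ay": 0,"az": -0.5,"fingers": 5.5},
    {"tx": -2.1,"ty": 3.5,"tz": -7,"ax": 0,"ay": 0,"az": -0.5,"fingers": 5.5},
    {"tx": -2.1,"ty": 3.5,"tz": -7,"ax": 0,"ay": 0,"az": -0.5,"fingers": 5.5},
    {"tx": -2.1,"ty": 3.5,"tz": -7,"ax": 0,"ay": 0,"az": -0.5,"fingers": 5.5}
  ]
}}

```text
t: 42.08
tool_pos: [0.4228, -0.085, 0.1318]
ee_rot: [-1.567, 0.001, -2.212]
wrist_force: [-0.2, 0.5, 0.4]
gripper_width: 0.0551
```

Emit:
{"op": "play_rows", "data": {
  "targets": [
    {"tx": -0.15,"ty": -0.2,"tz": -1,"ax": 0,"ay": 0,"az": 0,"fingers": 5.5},
    {"tx": -0.15,"ty": -0.2,"tz": -1.5,"ax": 0,"ay": 0,"az": 0,"fingers": 5.5},
    {"tx": -0.15,"ty": -0.2,"tz": -1.5,"ax": 0,"ay": 0,"az": 0,"fingers": 5.5},
    {"tx": -0.15,"ty": -0.2,"tz": -1.5,"ax": 0,"ay": 0,"az": 0,"fingers": 5.5}
  ]
}}

```text
t: 42.58
tool_pos: [0.4196, -0.0868, 0.1146]
ee_rot: [-1.571, -0.0, -2.213]
wrist_force: [0.6, -0.4, -0.3]
gripper_width: 0.0553
```

Emit:
{"op": "play_rows", "data": {
  "targets": [
    {"tx": 0.1,"ty": -0.12,"tz": -2,"ax": 0,"ay": 0,"az": 0,"fingers": 5.5},
    {"tx": 0.1,"ty": -0.12,"tz": -4,"ax": 0,"ay": 0,"az": 0,"fingers": 5.5},
    {"tx": 0.1,"ty": -0.12,"tz": -4.7,"ax": 0,"ay": 0,"az": 0,"fingers": 5.5},
    {"tx": 0.1,"ty": -0.12,"tz": -4.7,"ax": 0,"ay": 0,"az": 0,"fingers": 5.5},
    {"tx": 0.1,"ty": -0.12,"tz": -4.7,"ax": 0,"ay": 0,"az": 0,"fingers": 3},
    {"tx": 0.1,"ty": -0.12,"tz": -4.7,"ax": 0,"ay": 0,"az": 0,"fingers": 1},
    {"tx": 0.1,"ty": -0.12,"tz": -4.7,"ax": 0,"ay": 0,"az": 0,"fingers": 1},
    {"tx": 0.1,"ty": -0.12,"tz": -4.7,"ax": 0,"ay": 0,"az": 0,"fingers": 1}
  ]
}}

```text
t: 43.58
tool_pos: [0.4208, -0.088, 0.0679]
ee_rot: [-1.57, 0.0, -2.213]
wrist_force: [-0.8, -0.2, 0.5]
gripper_width: 0.0173
```

Emit:
{"op": "play_rows", "data": {
  "targets": [
    {"tx": 0,"ty": 0,"tz": 0.6,"ax": 0,"ay": 0,"az": 0,"fingers": 1},
    {"tx": 0,"ty": 0,"tz": 1.15,"ax": 0,"ay": 0,"az": 0,"fingers": 1},
    {"tx": 0,"ty": 0,"tz": 1.15,"ax": 0,"ay": 0,"az": 0,"fingers": 1},
    {"tx": 0,"ty": 0,"tz": 1.15,"ax": 0,"ay": 0,"az": 0,"fingers": 1}
  ]
}}

```text
t: 44.08
tool_pos: [0.4205, -0.0878, 0.0789]
ee_rot: [-1.571, 0.0, -2.213]
wrist_force: [2.5, 0.4, -8.9]
gripper_width: 0.0156
```

Emit:
{"op": "play_rows", "data": {
  "targets": [
    {"tx": 0,"ty": 0,"tz": 0,"ax": 0,"ay": 0,"az": -0.13,"fingers": 1},
    {"tx": 0,"ty": 0,"tz": 0,"ax": 0,"ay": 0,"az": -0.26,"fingers": 1},
    {"tx": 0,"ty": 0,"tz": 0,"ax": 0,"ay": 0,"az": -0.39,"fingers": 1},
    {"tx": 0,"ty": 0,"tz": 0,"ax": 0,"ay": 0,"az": -0.52,"fingers": 1},
    {"tx": 0,"ty": 0,"tz": 0,"ax": 0,"ay": 0,"az": -0.65,"fingers": 1},
    {"tx": 0,"ty": 0,"tz": 0,"ax": 0,"ay": 0,"az": -0.78,"fingers": 1},
    {"tx": 0,"ty": 0,"tz": 0,"ax": 0,"ay": 0,"az": -0.91,"fingers": 1},
    {"tx": 0,"ty": 0,"tz": 0,"ax": 0,"ay": 0,"az": -1.04,"fingers": 1},
    {"tx": 0,"ty": 0,"tz": 0,"ax": 0,"ay": 0,"az": -1.17,"fingers": 1},
    {"tx": 0,"ty": 0,"tz": 0,"ax": 0,"ay": 0,"az": -1.3,"fingers": 1},
    {"tx": 0,"ty": 0,"tz": 0,"ax": 0,"ay": 0,"az": -1.4,"fingers": 1},
    {"tx": 0,"ty": 0,"tz": 0,"ax": 0,"ay": 0,"az": -1.4,"fingers": 1}
  ]
}}

```text
t: 45.58
tool_pos: [0.4205, -0.0883, 0.079]
ee_rot: [-1.57, 0.0, 2.672]
wrist_force: [2.8, -3.4, -9.0]
gripper_width: 0.0155
```

Emit:
{"op": "play_rows", "data": {
  "targets": [
    {"tx": 0,"ty": 0,"tz": 0,"ax": 0,"ay": 0,"az": 0,"fingers": 1},
    {"tx": 0,"ty": 0,"tz": 0,"ax": 0,"ay": 0,"az": 0,"fingers": 1}
  ]
}}

```text
t: 45.82
tool_pos: [0.4206, -0.0883, 0.0791]
ee_rot: [-1.57, 0.0, 2.672]
wrist_force: [2.7, -4.4, -7.3]
gripper_width: 0.0157
```

Emit:
{"op": "play_rows", "data": {
  "targets": [
    {"tx": 0,"ty": 0,"tz": -0.4,"ax": 0,"ay": 0,"az": 0,"fingers": 1},
    {"tx": 0,"ty": 0,"tz": -0.8,"ax": 0,"ay": 0,"az": 0,"fingers": 1},
    {"tx": 0,"ty": 0,"tz": -1.15,"ax": 0,"ay": 0,"az": 0,"fingers": 1},
    {"tx": 0,"ty": 0,"tz": -1.15,"ax": 0,"ay": 0,"az": 0,"fingers": 1},
    {"tx": 0,"ty": 0,"tz": -1.15,"ax": 0,"ay": 0,"az": 0,"fingers": 1}
  ]
}}

```text
t: 46.45
tool_pos: [0.4206, -0.0882, 0.068]
ee_rot: [-1.57, -0.0, 2.671]
wrist_force: [-1.7, -5.3, -2.9]
gripper_width: 0.0158
```

Dropped with no upward resistance. Release and retreat.

Emit:
{"op": "play_rows", "data": {
  "targets": [
    {"tx": 0,"ty": 0,"tz": 0,"ax": 0,"ay": 0,"az": 0,"fingers": 3},
    {"tx": 0,"ty": 0,"tz": 0,"ax": 0,"ay": 0,"az": 0,"fingers": 5.5},
    {"tx": 0,"ty": 0,"tz": 2,"ax": 0,"ay": 0,"az": 0,"fingers": 5.5},
    {"tx": 0,"ty": 0,"tz": 6,"ax": 0,"ay": 0,"az": 0,"fingers": 5.5},
    {"tx": 0,"ty": -6,"tz": 11,"ax": 0,"ay": 0,"az": 0,"fingers": 5.5},
    {"tx": 0,"ty": -12,"tz": 14,"ax": 0,"ay": 0,"az": 0,"fingers": 5.5},
    {"tx": 0,"ty": -18,"tz": 14,"ax": 0,"ay": 0,"az": 0,"fingers": 5.5},
    {"tx": 0,"ty": -23,"tz": 14,"ax": 0,"ay": 0,"az": 0,"fingers": 5.5},
    {"tx": 0,"ty": -23,"tz": 14,"ax": 0,"ay": 0,"az": 0,"fingers": 5.5},
    {"tx": 0,"ty": -23,"tz": 14,"ax": 0,"ay": 0,"az": 0,"fingers": 5.5}
  ]
}}

```text
t: 47.7
tool_pos: [0.4205, -0.3175, 0.2074]
ee_rot: [-1.572, -0.001, 2.669]
wrist_force: [0.1, -0.4, -0.2]
gripper_width: 0.0553
```

```bash
python3 - <<'E'
from ov import *
o=robot.observe();print(o["tool_pos"],o["wrist_force"],o["t"])
d=np.load("poses.npz")
im=read_camera("side");overlay("side",im,pods(d["pod"],0),330,150,480,290,5,"z1");crop("side",165,130,405,330,3,"z2",im)
im=read_camera("top");crop("top",160,140,440,320,2,"z3",im);crop("top",330,250,400,310,8,"z4",im)
E
```

```text
[ 0.42048267 -0.31748948  0.20736034] [ 0.08489927 -0.36284786 -0.1872249 ] 47.7
```

View pics/z1.png

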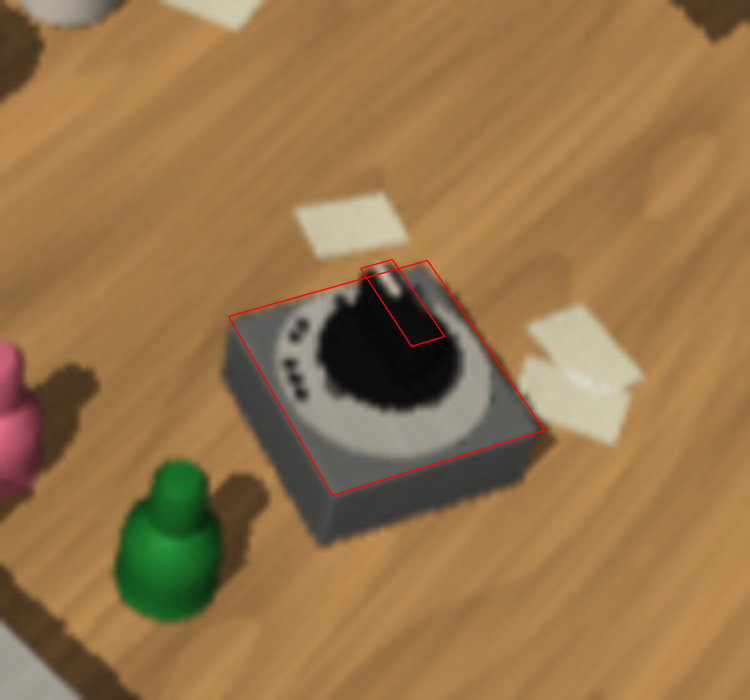

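View pics/z2.png

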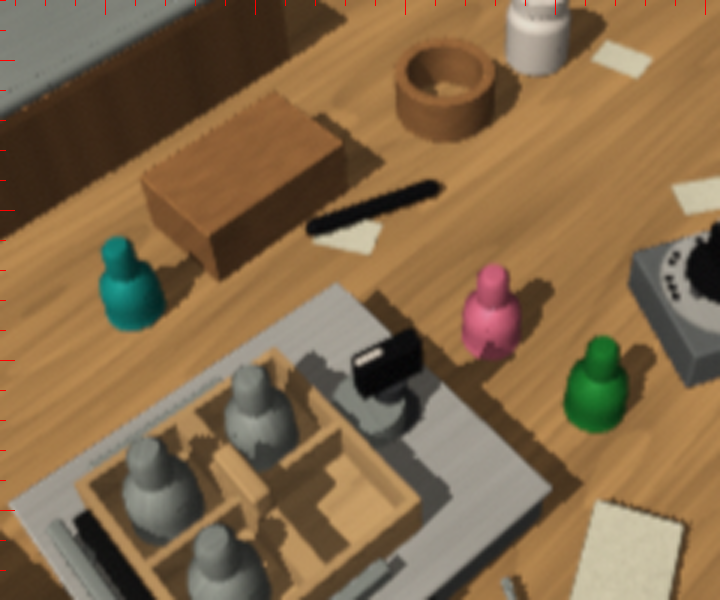

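View pics/z3.png

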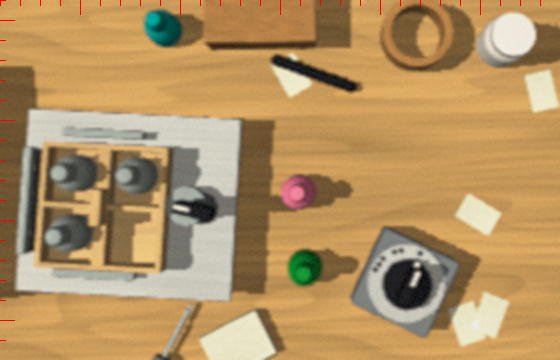

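View pics/z4.png

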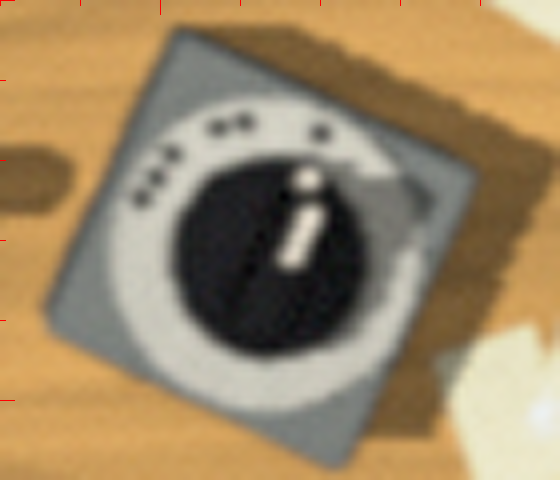

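```bash
python3 -c "
from station import robot
print(robot.hand_in())"
```

```text
the job is handed in; nothing more can be done
None
```

I completed the job and handed it in at about 48 s of the 210 s allowed; the hand-in gives no verdict.

**What I did, in order**
1. Lifted the selector, turned it to three dots and let it drop home, with the tray still in its starting place.
2. Set the tray between the lips and turned the clamp to about 1.5 rad, so the lobe pressed the tray against the pad.
3. Stood the three steel shakers I found in pockets of their own. I saw no fourth.
4. Lifted the selector again, turned it to one dot and let it drop home.

**Last checks**
- **Selector:** the pictures show the pointer at one dot. The tool yaw gives about 0.01 rad, and the knob's outline matches the fully-down height.
- **Tray and clamp:** the tray is flat between the lips, and the clamp bar points at the tray. I could not measure the clamp force; I inferred it from the clamp angle and the way the tray moved.
- **Shakers:** all three stand upright in their pockets.
- **Other things:** the tape roll, carton, tub and coloured look-alikes look unmoved. The gripper is clear, with wrist force near zero.

**What disagreed:** the two cameras differ by about 1 to 2 pixels. In the top view the clamped tray looks 2 to 4 mm short of the nest centre in y, inside the 6 mm limit. With the clamp at about 1.5 rad, its geometry puts the tray at y ≈ 0.

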